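Make the laser marker safe at its guarded locking toggle

TASK

Make the laser marker safe at its switch console: lift the hinged grey switch guard right open, pull the locking lever up out of its notch, throw it over to the left-hand notch (the key-switch side) and let it drop fully home, then lower the guard gently until it is fully shut - do not let it fall. Do not press the red emergency stop, and leave the pot, the jar and the graver where they are.

Things in the scene. Friction and masses are not known exactly. Their poses are not given: they have to be found in the camera images.
- console: Grey desk console fixed to the bench, 210 mm deep, 300 mm wide. Origin on the bench right below the lever's pivot; x to the rear (away from the operator), y to the operator's left, z up; it spans x -95 to +115, y -150 to +150 mm. Its aluminium deck is 62 mm above the bench over the origin and rises to the rear by 0.15 rad (48 mm high at the front edge, 79 mm at the rear).
- guard_hinge (a point): Middle of the guard's hinge line, fixed on the console: the rear top edge of the guard's black plinth (84 mm x, 68 mm y, 16 mm high), so 16 mm above the deck. Axes are those of the sloping deck: x along the deck to the rear, y along the hinge line to the operator's left, z square out of the deck.
- guard (a joint): Hinge angle of the grey guard: 0 shut, grows as its front edge lifts (turning about +y of guard_hinge), 1.8 rad fully open against its stop, leaning back. The guard weighs about 60 g and turns almost freely: beyond about 1.1 rad it tips open by itself, below about 0.9 rad it falls shut unless held.
- guard_fin (a point): Centre of the finger fin on the guard's top: 24 mm long (x), 10 mm thick (y), 20 mm tall (z). The guard is a grey plastic box open below, 80 mm long (x), 62 mm wide (y), 50 mm tall (z), hinged at its rear bottom edge. Shut, the fin's centre is 58 mm in front of the hinge line and 60 mm above it (z of guard_hinge). Axes turn with the guard: x to the rear when shut, y left, z out of its top.
- lever_pivot (a point): Pivot of the lever, fixed on the console 40 mm in front of guard_hinge, 18 mm above the deck; axes as guard_hinge. Around it a steel gate 19 mm (x) by 27 mm (y) stands 15.5 mm above this point, open at the top, with a notch left and right of a middle tooth 8 mm wide.
- lever_head (a point): Point on the steel lever's axis 38 mm from its pivot when seated, inside its round head (15 mm diameter, 34 to 42.5 mm from the pivot). Below the head a neck of 9 mm diameter, 18 to 34 mm from the pivot; at 14 mm a 4 mm cross pin, 22 mm long, sits in the gate. Axes: z along the lever, away from the pivot; x along the pivot axis to the rear. At the start it is hidden under the shut guard.
- lever_swing (a joint): Swing of the lever about the deck's x axis: 0 leaning 0.45 rad to the operator's right (armed, as at the start), 0.45 square to the deck, 0.9 rad leaning 0.45 rad to the left (safe, the key-switch side). In each notch it has about 0.1 rad of play. The tooth stops it from passing unless the lever is pulled out along its own axis.
- lever_lift (a joint): How far the lever is pulled out along its own axis, 0 seated to 0.0065 m at most. A spring of 0.7 N/mm pulls it in: 4.2 N when seated, 8.8 N at full pull. It passes the tooth when pulled out 4 to 5 mm. A sideways push alone never frees it, and pushing it towards the tooth while pulling jams it. Let go past the tooth it drops back into the notch; let go on the tooth it stays up.
- stop (a joint): Red mushroom emergency stop on a yellow base at the deck's right, 40 mm across, 36 mm tall, 98 mm right of the lever and 20 mm nearer the operator: 0 up, 0.005 m pressed in. Leave alone. (At the deck's left, 98 mm left of the lever and 35 mm nearer the operator, is the fixed steel key switch with its key, 36 mm tall, with two pilot lamps behind it.)
- scrap_pot: White open plastic pot, 100 mm across, 95 mm tall, loose on the bench at one side of the console; origin under its centre. Leave alone.
- polish_jar: Closed steel jar, 68 mm across, 68 mm tall, loose on the bench at one side of the console; origin under its centre. Leave alone.
- graver: Graver with a mushroom-shaped wooden handle, 105 mm long, 30 mm thick, loose on the bench in front of the console; origin on the bench under its middle. Leave alone.

How it is judged:
By the outcome, as a careful person would: the job done as asked, in the order asked, and still so for the second after the job is handed in, with the robot touching nothing.
It also fails if it takes over 64 s, if anything falls off the work surface, if the arm or the gripper's body presses on something with over 40 N, if the wrist force passes 120 N, or if a joint passes its speed limit or range.

ROBOT

A 6-joint arm with a two-finger parallel gripper is mounted at the origin on the work surface. World frame = base frame: x ahead of the robot, y to its left, z up, the work surface at z = 0. Lengths are in mm, angles in rad, forces in N, time in s.
With the tool pointing down it reaches from about 225 to 725 mm from the base axis. Payload 3.1 kg.
Tool frame: the origin (TCP) lies on the centre line of the jaws, within the pads' length; the fingertips stand 25 mm ahead of it and the grasp point (between the pads) lies 6 mm ahead of it; z points along the fingers, y is the line along which they close (so a half turn about z gives the same grasp; the last joint's range is limited). The gripper opens to 85 mm and grips with 20 to 120 N. Pads are 22 mm wide; open, the fingers measure 114 mm over their backs; the gripper's body (76 mm by 85 mm) begins 54 mm behind the grasp point. The pads swing forward as they close: fully open they stand 13 mm farther back than shut.
Start: joints at [-1.265, 0.048, 0.099, 1.622, 0, 1.443], TCP at [220.654, -476.371, 256.312] pointing down, gripper open.
Joint ranges: [-2.91, 2.91], [-0.99, 1.94], [-1.21, 1.42], [-2.12, 2.29], [-1.49, 1.47], [-3.14, 3.14]. Speed limits (rad/s): [2.79, 2.79, 3.14, 3.14, 3.14, 3.14].

INTERFACE

Orientations are given as a 3x3 rotation matrix whose columns are the frame's x, y, z axes.
In Python, from workcell import state, grab_frame, job_done gives the robot as it stands. The module is installed in compiled form; this text tells all that it offers.
- The arm moves only by the tool step_arm, never from a script. Its argument "series" is a list of rows, each a list of 3 entries, a list of its own where there are three numbers: the shift along the tool's x, y, z normalised to -1 to 1, where 1 is 300 mm, then the turn, a rotation vector about the tool's x, y, z normalised to -1 to 1, where 1 is pi rad, then the opening, from 0 (shut) to 1 (fully open). A call has 1 to 10 rows; each row is the pose to reach, as a shift and turn from the pose commanded when the call began, along the tool's axes at that moment, turning the shorter way round; what a row does not reach only later rows make up. A row lasts 1/8 s, in which the tool goes at most 62.5 mm and 10.7 degrees, less where a joint would pass 70% of its speed; a pose out of reach is approached as far as the arm can. A call with a number of a shift or a turn outside -1 to 1 is refused whole. A call with a gripper value outside its range is refused whole. The fingers move at their own pace and stop on an object; "force" is the grip in N (left out, the last holds). Time passes only in rows, so rows that repeat a pose let the fingers close. It gives the time, the measured TCP pose, the force, the opening and the grip force at its end, in the units of the state.
- state(): the state, without advancing time (a new reading comes with each control period).
- grab_frame(name): name is "scene" or "top" or "wrist"; returns a dict with "img" (400x640x3 uint8, red, green, blue), "z_map" (400x640 float32, mm along the optical axis (not along the pixel's ray), 0 where there is no reading), "mtx" (3x3 intrinsics, pixels), "world_from_camera" (4x4, takes a point from camera to world coordinates). Camera axes: x right, y up, looking along -z (the intrinsics and any distortion apply to the point x, -y, -z); pixel columns grow to the right and rows downward; lengths in mm; the calibration is good to about 2 mm. A picture is of the moment at which its call begins.
- job_done(): hands the job in; it is judged then, once.
The state is a dict: "clock": time; "qpos": joint angles; "qd": joint speeds; "tau": joint torques, N m; "eef_pos": TCP position; "tcp_rot": TCP orientation; "force": force on the tool from outside, world axes, zero at the start; "ft_torque": the same for the moment, N m; "gripper_width": finger opening in mm; "grip_force": force on a finger pad.
Only numpy, scipy, OpenCV 4.12 (cv2) and the standard library are available. Lean on these libraries where they do the work, as an engineer would, in place of code of your own. Each camera call takes 0.05 s, during which the arm holds its last target. There are 200 camera calls.

## Working session

There is one attempt and no reset: what is moved stays moved. The work goes in short steps, Python scripts to look and compute and a tool call to move; the robot and the scene stay as the last step left them, time stands still between calls to the robot, and variables do not carry over. Pictures are saved under pics/ and viewed, at most 10 in all, crops included, and the job is handed in when it is done.

Besides the shell and the picture viewer there is one more tool, called after "Call:" as name(argument=value, ...) on one line, values as JSON. step_arm: Moves the arm, as the interface text tells. Its arguments: {"type":"object","properties":{"series":{"type":"array","items":{"type":"array"}},"force":{"type":"number"}},"required":["series"]}

```bash
mkdir -p pics; cat > h.py <<'E'
import numpy as np, cv2
from workcell import state, grab_frame, job_done
def pts(f):
    z=f["z_map"];K=f["mtx"];T=f["world_from_camera"]
    v,u=np.mgrid[:400,:640]
    P=np.stack([(u-K[0,2])/K[0,0]*z,-(v-K[1,2])/K[1,1]*z,-z],-1)
    W=P@T[:3,:3].T+T[:3,3]; W[z==0]=np.nan
    return W
E
python3 - <<'E'
from h import *
f=grab_frame("scene");g=grab_frame("top")
cv2.imwrite("pics/a.png",f["img"][...,::-1]);cv2.imwrite("pics/b.png",g["img"][...,::-1])
np.save("top.npy",pts(g));np.save("scene.npy",pts(f));np.save("topimg.npy",g["img"])
print(state())
for q in(f,g):print(q["mtx"],q["world_from_camera"])
E
```

```text
{'clock': 0.1, 'qpos': array([-1.26480511e+00,  4.86838788e-02,  9.77444625e-02,  1.62200402e+00,
        1.25582559e-05,  1.44301144e+00]), 'qd': array([ 1.65607074e-04, -1.86572185e-03,  3.40146506e-03, -3.62210620e-04,
        1.61649967e-05,  9.11341437e-04]), 'tau': array([ 2.76142586e-03, -3.39851260e+01,  3.20935392e+01,  1.58628303e-02,
       -5.42596172e-05,  7.02439749e-06]), 'eef_pos': array([ 220.50411613, -475.89466771,  255.22538382]), 'tcp_rot': array([[ 9.07385221e-01,  4.20299485e-01, -6.34817137e-04],
       [ 4.20299867e-01, -9.07382948e-01,  2.05115678e-03],
       [ 2.86077895e-04, -2.12800291e-03, -9.99997695e-01]]), 'force': array([ 0.01641589, -0.4585589 , -1.14252603]), 'ft_torque': array([-0.01930922,  0.03576743,  0.02104117]), 'grip_force': 0.0, 'gripper_width': 85.42987018492366}
[[372.56051092   0.         319.35103593]
 [  0.         372.56051092 199.41540456]
 [  0.           0.           1.        ]] [[ 4.87625622e-01 -6.74558236e-01  5.54249438e-01  9.55259467e+02]
 [ 8.72914331e-01  3.88008478e-01 -2.95753261e-01 -2.02157436e+02]
 [-1.55506827e-02  6.28029145e-01  7.78034427e-01  7.54834954e+02]
 [ 0.00000000e+00  0.00000000e+00  0.00000000e+00  1.00000000e+00]]
[[401.37098965   0.         320.30904807]
 [  0.         401.37098965 196.56150091]
 [  0.           0.           1.        ]] [[-1.96475870e-02  9.81118203e-01 -1.92408534e-01  3.57514114e+02]
 [-9.99785212e-01 -1.80103592e-02  1.02546161e-02  2.13002278e+01]
 [ 6.59564367e-03  1.92568685e-01  9.81261331e-01  9.03641559e+02]
 [ 0.00000000e+00  0.00000000e+00  0.00000000e+00  1.00000000e+00]]
```

View pics/a.png

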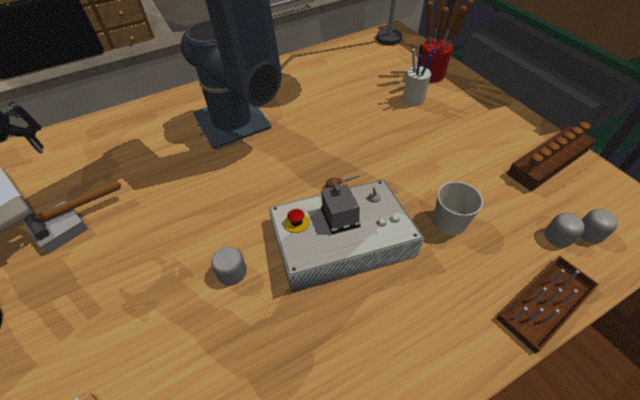

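View pics/b.png

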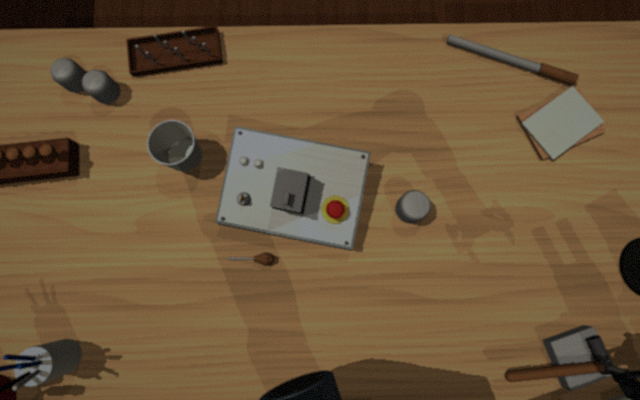

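The scene view shows the console with its guard shut (340,205), the pot to its left (457,208), the jar to its right (229,265) and the graver in front. In the top view the deck corners are at about (238,130), (369,152), (354,248) and (219,222), the fin is near (291,199) and the stop is at (335,209).

```bash
cat > m.py <<'E'
from h import *
W=np.load("top.npy");S=np.load("scene.npy")
sel=lambda A:A[np.isfinite(A[...,2])]
P=W[115:260,205:380].reshape(-1,3);P=P[np.isfinite(P[:,2])]
d=P[(P[:,2]>44)&(P[:,2]<84)]
# plane ransac
rng=np.random.default_rng(0);best=0
for _ in range(400):
    a,b,c=d[rng.choice(len(d),3,False)];n=np.cross(b-a,c-a);n/=np.linalg.norm(n)+1e-9
    m=abs((d-a)@n)<1.5
    if m.sum()>best and abs(n[2])>.95:best=m.sum();bm=m
q=d[bm];c=q.mean(0);n=np.linalg.svd(q-c,full_matrices=False)[2][2];n*=np.sign(n[2])
print("plane",c,n,len(q),"slope",np.arccos(n[2]),"dir",np.arctan2(-n[1],-n[0]))
r=cv2.minAreaRect(q[:,:2].astype(np.float32));print(r)
def ctr(A):
    a=A.reshape(-1,3);a=a[np.isfinite(a[:,2])];h=(a-c)@n
    return a,h
# top blob: guard & fin
inn=P[((P-c)@n>50)];print("guardtop+",len(inn))
h=(inn-c)@n
print(np.histogram(h,bins=np.arange(50,100,4)))
for lo,hi in((60,70),(76,92)):
    k=inn[(h>lo)&(h<hi)];print(lo,hi,len(k),k.mean(0),cv2.minAreaRect(k[:,:2].astype(np.float32)) if len(k)>2 else"")
st=W[190:230,315:355].reshape(-1,3);hs=(st-c)@n;k=st[hs>28];print("stop",k.mean(0),len(k))
kk=W[190:210,235:252].reshape(-1,3);hs=(kk-c)@n;k=kk[hs>12];print("key",k.mean(0),len(k),hs.max())
for nm,(v0,v1,u0,u1) in dict(pot=(115,175,140,205),jar=(180,230,390,440),graver=(248,272,225,282)).items():
    a=W[v0:v1,u0:u1].reshape(-1,3);a=a[a[:,2]>8];print(nm,a.mean(0),a.min(0),a.max(0))
E
python3 m.py
```

```text
plane [547.97819011  72.02437364  64.66427864] [-0.14542197  0.03239374  0.98883927] 7567 slope 0.14954300116259509 dir -0.2191783395429556
((545.2086791992188, 71.41278076171875), (299.95654296875, 209.94215393066406), 77.72050476074219)
guardtop+ 1270
(array([  3,   7,  41, 960, 186,   3,   3,   6,  53,   8,   0,   0]), array([50, 54, 58, 62, 66, 70, 74, 78, 82, 86, 90, 94, 98]))
60 70 1183 [526.59499117  74.98668445 126.68910069] ((525.8003540039062, 75.41461181640625), (61.93523406982422, 78.9192886352539), 77.8995132446289)
76 92 68 [505.48865803  79.53322192 143.11301524] ((505.3564147949219, 80.05012512207031), (10.01770305633545, 22.622713088989258), 77.36541748046875)
stop [490.31055582 -17.15958624  91.59325618] 268
key [518.07813487 176.31633278  82.59341679] 28 nan
pot [646.20734986 333.90249666  59.43021683] [590.54314972 276.36553552   8.02997465] [689.15178118 375.59127129  98.04524473]
jar [ 498.43120813 -185.18939772   57.91568172] [ 468.66261587 -224.18575895    8.19899273] [ 535.39688134 -156.63945348   69.39992399]
graver [396.02659849 144.35198733  21.2438663 ] [381.73553823 115.82799536   8.11631364] [409.95960675 206.90689277  31.61172543]
```

```bash
cat >> h.py <<'E'
import json,os
from scipy.spatial.transform import Rotation as R
yaw=-0.2145; O=np.array([534.5,73.6,0.])
C=R.from_euler('z',yaw).as_matrix(); D=C@R.from_euler('y',-0.15).as_matrix()
piv=O+C@[0,0,80.2]; hinge=piv+D@[40,0,-2]
def load():
    if os.path.exists("cmd.json"):
        j=json.load(open("cmd.json"));return np.array(j[0]),np.array(j[1])
    return np.array([220.654,-476.371,256.312]),R.from_euler('ZYX',[0,0,0]).as_matrix()@state()["tcp_rot"]
def done(row):
    p,A=load();s,r=np.array(row[0])*300,np.array(row[1])*np.pi
    p=p+A@s;A=A@R.from_rotvec(r).as_matrix();json.dump([p.tolist(),A.tolist()],open("cmd.json","w"));return p,A
def row(p,A,fr=None):
    p0,A0=fr or load();s=A0.T@(p-p0)/300;r=R.from_matrix(A0.T@A).as_rotvec()/np.pi
    return [[round(float(x),4) for x in s],[round(float(x),4) for x in r]]
def err():
    p,A=load();s=state()
    print("t",s["clock"],"pos",s["eef_pos"].round(1),"d",(s["eef_pos"]-p).round(1),"rot",R.from_matrix(A.T@s["tcp_rot"]).as_rotvec().round(3),"q",s["qpos"].round(3),"F",s["force"].round(1),"w",round(s["gripper_width"],1),"gf",round(s["grip_force"],1))
def finrot(th,a):  # tool gripping fin; a = tool pitch below fin x
    return D@R.from_euler('y',th+a).as_matrix()@np.array([[0,0,1],[0,-1,0],[1,0,0.]])
def finpose(th,a,dx,dz,back=0):  # grasp pt offset from fin centre in guard axes
    A=finrot(th,a);g=hinge+D@R.from_euler('y',th).apply([-58+dx,0,60+dz])
    return g-(6+back)*A[:,2],A
E
python3 - <<'E'
from h import *
A=finrot(0,.25);print(A)
p0,A0=load()
print(row(np.array([330,-150,290.]),A),row(np.array([400,110,200.]),A))
print(finpose(0,.25,-4,7)[0],finpose(1.8,.25,-4,7))
E
```

```text
[[ 0.09754553 -0.21285891  0.9722016 ]
 [-0.02125043 -0.97708295 -0.21179551]
 [ 0.99500417  0.         -0.09983342]]
[[0.788, -0.8342, -0.1103], [-0.1519, 0.4505, 0.1668]] [[1.3639, -1.5219, 0.1913], [-0.1519, 0.4505, 0.1668]]
[497.92146623  81.56868576 141.78148165] (array([645.38416899,  49.44372562, 146.38231588]), array([[ 0.92461368, -0.21285891, -0.31588072],
       [-0.20142841, -0.97708295,  0.06881507],
       [-0.32328957,  0.        , -0.94630009]]))
```

Call:
step_arm(series=[[[0.26, -0.28, -0.04], [-0.05, 0.15, 0.056], 0.4], [[0.52, -0.56, -0.08], [-0.1, 0.3, 0.112], 0.4], [[0.788, -0.834, -0.11], [-0.152, 0.45, 0.167], 0.4], [[0.788, -0.834, -0.11], [-0.152, 0.45, 0.167], 0.4], [[0.788, -0.834, -0.11], [-0.152, 0.45, 0.167], 0.4], [[0.788, -0.834, -0.11], [-0.152, 0.45, 0.167], 0.4], [[0.788, -0.834, -0.11], [-0.152, 0.45, 0.167], 0.4], [[0.788, -0.834, -0.11], [-0.152, 0.45, 0.167], 0.4], [[0.788, -0.834, -0.11], [-0.152, 0.45, 0.167], 0.4], [[0.788, -0.834, -0.11], [-0.152, 0.45, 0.167], 0.4]])

```text
clock: 1.35
eef_pos: [319.9, -162.6, 281.4]
tcp_rot: [[0.087, -0.201, 0.976], [-0.025, -0.98, -0.199], [0.996, -0.007, -0.09]]
force: [-0.1, 0.2, 1.2]
gripper_width: 34.4
grip_force: 0.0
```

```bash
python3 - <<'E'
from h import *
done([[0.788,-0.834,-0.11],[-0.152,0.45,0.167]]);err()
A=finrot(0,.25)
print(row(np.array([380,107,220.]),A),row(finpose(0,.25,-4,7,70)[0],A), finpose(0,.25,-4,7,70)[0])
E
```

```text
t 1.35 pos [ 319.9 -162.6  281.4] d [  60.7   68.  -215. ] rot [ 0.478 -1.414 -0.525] q [-1.882 -0.989 -1.149  2.292  1.429  0.691] F [-0.1  0.2  1.2] w 34.4 gf 0.0
[[-0.3933, -0.3876, -1.4043], [0.1494, -0.4514, -0.1722]] [[-0.6007, -0.2521, -1.5588], [0.1494, -0.4514, -0.1722]] [429.86735417  96.39437114 148.76982082]
```

```bash
python3 - <<'E'
s=open("h.py").read()
s=s.replace("return np.array([220.654,-476.371,256.312]),R.from_euler('ZYX',[0,0,0]).as_matrix()@state()[\"tcp_rot\"]","return sync()")
s+='''
def sync():
    s=state();p,A=s["eef_pos"],s["tcp_rot"];json.dump([p.tolist(),A.tolist()],open("cmd.json","w"));return p,A
def log():
    s=state();open("log.txt","a").write(json.dumps([s["qpos"].tolist(),s["eef_pos"].tolist(),s["tcp_rot"].tolist()])+"\\n")
'''
open("h.py","w").write(s)
E
python3 - <<'E'
from h import *
sync();log()
down=np.array([[.907385,.4203,0],[.4203,-.907385,0],[0,0,-1]])
print(row(np.array([260.,-420,290]),down))
E
```

```text
[[0.0325, 0.8805, -0.0262], [0.1478, -0.4548, -0.1652]]
```

Call:
step_arm(series=[[[0.03, 0.3, -0.02], [0.05, -0.15, -0.055], 0.4], [[0.03, 0.6, -0.026], [0.1, -0.3, -0.11], 0.4], [[0.0325, 0.88, -0.026], [0.148, -0.455, -0.165], 0.4], [[0.0325, 0.88, -0.026], [0.148, -0.455, -0.165], 0.4], [[0.0325, 0.88, -0.026], [0.148, -0.455, -0.165], 0.4], [[0.0325, 0.88, -0.026], [0.148, -0.455, -0.165], 0.4], [[0.0325, 0.88, -0.026], [0.148, -0.455, -0.165], 0.4], [[0.0325, 0.88, -0.026], [0.148, -0.455, -0.165], 0.4], [[0.0325, 0.88, -0.026], [0.148, -0.455, -0.165], 0.4], [[0.0325, 0.88, -0.026], [0.148, -0.455, -0.165], 0.4]])

```text
clock: 2.6
eef_pos: [263.1, -419.7, 295.4]
tcp_rot: [[0.904, 0.427, -0.004], [0.427, -0.904, -0.005], [-0.006, 0.003, -1.0]]
force: [0.3, -0.1, -0.1]
gripper_width: 34.0
grip_force: 0.0
```

```bash
python3 - <<'E'
from h import *
done([[0.0325,0.88,-0.026],[0.148,-0.455,-0.165]]);err();log()
S=finrot(0,1.3)
print(row(np.array([440.,60,300]),S),load())
E
```

```text
t 2.6 pos [ 263.1 -419.7  295.4] d [3.  0.2 5.4] rot [-0.004 -0.006 -0.008] q [-1.143 -0.018  0.111  1.697 -0.006  1.557] F [ 0.3 -0.1 -0.1] w 34.0 gf 0.0
[[1.2163, -1.1995, -0.0328], [-0.0436, 0.1294, 0.2032]] (array([ 260.0881152 , -419.85845143,  289.99619022]), array([[ 9.07428628e-01,  4.20205842e-01, -5.79147776e-04],
       [ 4.20206149e-01, -9.07428480e-01,  5.88653216e-04],
       [-2.78179666e-04, -7.77522237e-04, -9.99999659e-01]]))
```

```bash
python3 - <<'E'
from h import *
sync()
print(row(np.array([400.,-80,300]),finrot(0,1.3)))
E
```

```text
[[0.8964, -0.8287, -0.023], [-0.0425, 0.1306, 0.206]]
```

Call:
step_arm(series=[[[0.3, -0.27, -0.01], [-0.01, 0.04, 0.07], 0.4], [[0.6, -0.54, -0.02], [-0.03, 0.08, 0.14], 0.4], [[0.896, -0.829, -0.023], [-0.042, 0.13, 0.206], 0.4], [[0.896, -0.829, -0.023], [-0.042, 0.13, 0.206], 0.4], [[0.896, -0.829, -0.023], [-0.042, 0.13, 0.206], 0.4], [[0.896, -0.829, -0.023], [-0.042, 0.13, 0.206], 0.4], [[0.896, -0.829, -0.023], [-0.042, 0.13, 0.206], 0.4]])

```text
clock: 3.48
eef_pos: [399.6, -75.4, 299.8]
tcp_rot: [[0.894, -0.204, 0.4], [-0.187, -0.979, -0.082], [0.408, -0.002, -0.913]]
force: [-0.1, -0.8, -0.5]
gripper_width: 34.1
grip_force: 0.0
```

```bash
python3 - <<'E'
from h import *
done([[0.896,-0.829,-0.023],[-0.042,0.13,0.206]]);err();log()
print(row(np.array([470.,60,230]),finrot(0,.7)))
E
```

```text
t 3.475 pos [399.6 -75.4 299.8] d [-0.2  4.6 -0.2] rot [ 0.004  0.002 -0.008] q [-0.414 -0.693 -0.444  1.408  0.086  2.951] F [-0.1 -0.8 -0.5] w 34.1 gf 0.0
[[0.0231, -0.5054, 0.2661], [-0.0002, 0.1917, -0.0001]]
```

```bash
python3 - <<'E'
s=open("h.py").read()
s=s.replace("np.array([[0,0,1],[0,-1,0],[1,0,0.]])","np.array([[0,0,1],[0,1,0],[-1,0,0.]])")
open("h.py","w").write(s)
from h import *
A=finrot(0,1.1);P=np.array([450.,60,260])
p0,A0=load()
B=A@R.from_euler('z',90,degrees=True).as_matrix()   # half way
print(row(np.array([430.,0,280]),B))
r=R.from_rotvec(np.array([0,0,.5*np.pi]));
print(row(P,A,(np.array([430.,0,280]),B)), row(P,A))
E
```

```text
[[0.0107, -0.2818, 0.078], [-0.0507, 0.0503, -0.4982]]
[[0.2096, -0.0204, 0.0674], [-0.0, 0.0, -0.5]] [[0.0042, -0.4913, 0.1483], [0.1009, 0.0004, 0.9948]]
```

Call:
step_arm(series=[[[0.0, -0.1, 0.02], [-0.02, 0.02, -0.2], 0.4], [[0.01, -0.28, 0.078], [-0.05, 0.05, -0.5], 0.4], [[0.01, -0.28, 0.078], [-0.05, 0.05, -0.5], 0.4], [[0.01, -0.28, 0.078], [-0.05, 0.05, -0.5], 0.4], [[0.01, -0.28, 0.078], [-0.05, 0.05, -0.5], 0.4], [[0.01, -0.28, 0.078], [-0.05, 0.05, -0.5], 0.4], [[0.01, -0.28, 0.078], [-0.05, 0.05, -0.5], 0.4], [[0.01, -0.28, 0.078], [-0.05, 0.05, -0.5], 0.4], [[0.01, -0.28, 0.078], [-0.05, 0.05, -0.5], 0.4]])

```text
clock: 4.6
eef_pos: [428.8, -4.1, 278.8]
tcp_rot: [[0.214, 0.797, 0.565], [0.977, -0.171, -0.128], [-0.005, 0.579, -0.815]]
force: [0.2, -0.0, 0.3]
gripper_width: 34.0
grip_force: 0.0
```

```bash
python3 - <<'E'
from h import *
done([[0.01, -0.28, 0.078], [-0.05, 0.05, -0.5]]);err();log()
print(row(np.array([450.,60,260]),finrot(0,.9)))
E
```

```text
t 4.6 pos [428.8  -4.1 278.8] d [-0.9 -3.7 -1.1] rot [ 0.001 -0.006  0.003] q [-0.13  -0.862 -0.644  1.173 -0.053  1.638] F [ 0.2 -0.   0.3] w 34.0 gf 0.0
[[0.2114, -0.0184, 0.0678], [-0.05, -0.051, -0.4965]]
```

Call:
step_arm(series=[[[0.07, 0.0, 0.02], [-0.02, -0.02, -0.16], 0.4], [[0.14, -0.01, 0.04], [-0.03, -0.03, -0.32], 0.4], [[0.21, -0.018, 0.068], [-0.05, -0.05, -0.497], 0.4], [[0.21, -0.018, 0.068], [-0.05, -0.05, -0.497], 0.4], [[0.21, -0.018, 0.068], [-0.05, -0.05, -0.497], 0.4], [[0.21, -0.018, 0.068], [-0.05, -0.05, -0.497], 0.4], [[0.21, -0.018, 0.068], [-0.05, -0.05, -0.497], 0.4], [[0.21, -0.018, 0.068], [-0.05, -0.05, -0.497], 0.4], [[0.21, -0.018, 0.068], [-0.05, -0.05, -0.497], 0.4]])

```text
clock: 5.72
eef_pos: [449.8, 55.5, 258.4]
tcp_rot: [[-0.668, 0.217, 0.712], [0.146, 0.976, -0.161], [-0.729, -0.004, -0.684]]
force: [0.3, 0.4, 0.1]
gripper_width: 34.4
grip_force: 0.0
```

```bash
cat > fit.py <<'E'
from h import *
from scipy.optimize import least_squares
L=[json.loads(l) for l in open("log.txt")]
L.append([[-1.26480511,.0486838788,.0977444625,1.62200402,0,1.44301144],[220.504,-475.895,255.225],[[.907385,.4203,-.0006],[.4203,-.907383,.00205],[.000286,-.002128,-1]]])
Ry=lambda a:R.from_euler('y',a).as_matrix();Rz=lambda a:R.from_euler('z',a).as_matrix();Rx=lambda a:R.from_euler('x',a).as_matrix()
def fk(q,x):
    A=Rz(q[0]);p=A@[x[0],0,x[1]];A2=A@Ry(q[1]);p=p+A2@[x[2],0,x[3]];A3=A2@Ry(-q[2]);p=p+A3@[x[4],0,x[5]]
    A4=A3@Ry(q[3]);p=p+A4@[x[6],0,0];A5=A4@Rz(q[4]);p=p+A5@[x[7],0,0]
    return p,A5@Rx(q[5])@np.array([[0,0,1],[0,1,0],[-1,0,0.]])
def res(x):return np.concatenate([fk(q,x)[0]-p for q,p,_ in L]+[(x-x0)*.01])
x0=np.array([0,150,50,300,250,50,80,180.])
if __name__=="__main__":
    s=least_squares(res,x0);x=s.x;print(x.round(1),abs(s.fun[:len(L)*3]).max());np.save("kin.npy",x)
    for q,p,r in L:print(R.from_matrix(np.array(r).T@fk(q,x)[1]).as_rotvec().round(3))
E
python3 - <<'E'
from h import *
done([[0.21, -0.018, 0.068], [-0.05, -0.05, -0.497]]);err();log()
E
python3 fit.py
```

```text
t 5.725 pos [449.8  55.5 258.4] d [-0.3 -4.  -1.6] rot [0.007 0.001 0.001] q [ 0.141 -0.973 -0.829  0.931 -0.262  0.249] F [0.3 0.4 0.1] w 34.4 gf 0.0
[-58.7 238.8  -7.3 405.8 568.1   2.7  85.4 337.2] 78.18398682290702
[-0.  0.  0.]
[ 0.  0. -0.]
[ 0.  0. -0.]
[0. 0. 0.]
[-0.  0.  0.]
[ 0. -0.  0.]
```

```bash
python3 - <<'E'
from fit import *
rng=np.random.default_rng(1);b=None
def fk2(x):
    o=[]
    for q,p,_ in L:o.append(fk(q,x)[0]-p)
    return np.concatenate(o+[(x-x0)*.003])
for i in range(40):
    s=least_squares(fk2,rng.uniform(-400,400,8))
    if b is None or s.cost<b.cost:b=s
print(b.x.round(1),b.fun[:-8].reshape(-1,3).round(1))
print([np.round(l[0],2).tolist() for l in L])
# linear model w/ all offsets
M=[];y=[]
for q,p,_ in L:
    A=Rz(q[0]);A2=A@Ry(q[1]);A3=A2@Ry(-q[2]);A4=A3@Ry(q[3]);A5=A4@Rz(q[4]);A6=A5@Rx(q[5])
    M.append(np.c_[A[:,[0,2]],A2[:,[0,2]],A3[:,[0,2]],A4[:,[0,2]],A5[:,[0]]]);y+=list(p)
M=np.vstack(M);print(np.linalg.svd(M)[1])
E
```

```text
[-59.1 239.1  -7.3 405.8 568.5   2.3  85.3 337.3] [[-19.4   6.2   1.9]
 [-61.1 -27.9   2. ]
 [-26.4 -57.1   3.2]
 [ -8.4 -68.9  -0.1]
 [ 11.8 -78.2  -4.2]
 [-63.8 -20.1  -2.8]]
[[-1.88, -0.99, -1.15, 2.29, 1.43, 0.69], [-1.14, -0.02, 0.11, 1.7, -0.01, 1.56], [-0.41, -0.69, -0.44, 1.41, 0.09, 2.95], [-0.13, -0.86, -0.64, 1.17, -0.05, 1.64], [0.14, -0.97, -0.83, 0.93, -0.26, 0.25], [-1.26, 0.05, 0.1, 1.62, 0.0, 1.44]]
[5.17286832 4.70691328 1.46694624 1.13239778 0.75164763 0.74249676
 0.71642863 0.1064951  0.10610368]
```

```bash
python3 - <<'E'
s=open("fit.py").read()
s=s.replace("A@[x[0],0,x[1]]","A@[x[0],x[8],x[1]]").replace("80,180.])","80,180.,60])").replace("(x-x0)*.01","(x-x0)*.003")
open("fit.py","w").write(s)
E
python3 fit.py | head -1
cat >> fit.py <<'E'
lo=np.array([-2.91,-.99,-1.21,-2.12,-1.49,-3.14]);hi=np.array([2.91,1.94,1.42,2.29,1.47,3.14])
def ik(p,A,q0):
    x=np.load("kin.npy")
    def f(q):
        P,B=fk(q,x);return np.r_[(P-p)/100,R.from_matrix(B.T@A).as_rotvec()]
    s=least_squares(f,np.clip(q0,lo+.001,hi-.001),bounds=(lo,hi));return s.x,np.abs(s.fun[:3]).max()*100,np.abs(s.fun[3:]).max()
E
python3 - <<'E'
from fit import *
q0=state()["qpos"]
for a in (.25,.5,.7,.9,1.1,1.3):
    q=q0;print("a",a)
    for th in (0,.3,.6,.9,1.2,1.5,1.8):
        q,e,r=ik(*finpose(th,a,-4,7),q);print(th,q.round(2),round(e,1),round(r,3))
E
```

```text
[  0.  224.7   0.  388.3 503.9  22.6 114.3 290.3  66.9] 0.0053401099086158865
a 0.25
0 [ 0.45  0.25 -1.21 -1.57 -0.8  -0.08] 4.0 0.176
0.3 [ 0.26 -0.89 -1.21  0.14 -0.44  0.21] 0.4 0.018
0.6 [ 0.16 -0.67 -0.89  0.51 -0.28  0.25] 0.0 0.0
0.9 [ 0.08 -0.36 -0.53  0.84 -0.16  0.25] 0.0 0.0
1.2 [ 0.02 -0.02 -0.16  1.17 -0.06  0.22] 0.0 0.0
1.5 [-0.02  0.34  0.26  1.51  0.01  0.19] 0.0 0.0
1.8 [-0.05  0.76  0.76  1.9   0.05  0.15] 0.0 0.0
a 0.5
0 [ 0.34 -0.85 -1.21  0.16 -0.57  0.27] 2.1 0.086
0.3 [ 0.2  -0.78 -1.    0.47 -0.32  0.26] 0.0 0.0
0.6 [ 0.11 -0.47 -0.64  0.8  -0.18  0.26] 0.0 0.0
0.9 [ 0.04 -0.13 -0.27  1.13 -0.08  0.24] 0.0 0.0
1.2 [-0.01  0.23  0.14  1.46 -0.    0.2 ] 0.0 0.0
1.5 [-0.04  0.63  0.62  1.83  0.05  0.17] 0.0 0.0
1.8 [-0.07  1.16  1.34  2.29  0.09  0.13] 1.0 0.035
a 0.7
0 [ 0.25 -0.91 -1.16  0.35 -0.39  0.25] 0.0 0.0
0.3 [ 0.15 -0.62 -0.8   0.7  -0.24  0.28] 0.0 0.0
0.6 [ 0.07 -0.29 -0.44  1.02 -0.11  0.26] 0.0 0.0
0.9 [ 0.01  0.06 -0.04  1.35 -0.03  0.22] 0.0 0.0
1.2 [-0.03  0.44  0.39  1.7   0.03  0.18] 0.0 0.0
1.5 [-0.06  0.91  0.99  2.12  0.07  0.14] 0.0 0.0
1
[... 430 characters left out ...]
 -0.77  0.79 -0.21  0.3 ] 0.0 0.0
0.3 [ 0.07 -0.26 -0.4   1.12 -0.09  0.27] 0.0 0.0
0.6 [ 0.01  0.09 -0.01  1.45 -0.    0.22] 0.0 0.0
0.9 [-0.03  0.48  0.43  1.8   0.05  0.18] 0.0 0.0
1.2 [-0.06  0.96  1.05  2.23  0.09  0.13] 0.0 0.0
1.5 [-0.09  1.08  1.2   2.29  0.14  0.11] 7.0 0.272
1.8 [-0.12  1.14  1.25  2.29  0.21  0.12] 14.8 0.548
a 1.3
0 [ 0.1  -0.4  -0.57  0.99 -0.13  0.29] 0.0 0.0
0.3 [ 0.03 -0.06 -0.2   1.32 -0.03  0.25] 0.0 0.0
0.6 [-0.01  0.3   0.21  1.66  0.04  0.2 ] 0.0 0.0
0.9 [-0.04  0.71  0.71  2.04  0.08  0.15] 0.0 0.0
1.2 [-0.07  1.02  1.11  2.29  0.12  0.12] 3.6 0.148
1.5 [-0.11  1.08  1.18  2.29  0.18  0.11] 11.3 0.444
1.8 [-0.15  1.14  1.21  2.29  0.27  0.14] 18.6 0.706
```

```bash
cat >> h.py <<'E'
def fp(th,a,back=0,c=(1,4.5),ad=19):
    A=finrot(th,a);g=hinge+D@R.from_euler('y',th).apply([-58+c[0],0,60+c[1]])
    return g-(ad+back)*A[:,2],A
E
python3 - <<'E'
from fit import *
err();sync();p,A=fp(0,.7,50);print(p,row(p,A));p,A=fp(0,.7,0);print(p,row(p,A),ik(p,A,state()["qpos"]))
E
```

```text
t 5.725 pos [449.8  55.5 258.4] d [-0.3 -4.  -1.6] rot [0.007 0.001 0.001] q [ 0.141 -0.973 -0.829  0.931 -0.262  0.249] F [0.3 0.4 0.1] w 34.4 gf 0.0
[451.47415143  91.68729954 175.52316292] [[0.2153, 0.12, 0.1737], [-0.0017, -0.0647, 0.0002]]
[493.12351     82.61392737 149.38880147] [[0.1817, 0.1209, 0.3369], [-0.0017, -0.0647, 0.0002]] (array([ 0.25725195, -0.93905502, -1.15941795,  0.38245666, -0.39783974,
        0.26059647]), np.float64(3.252739588788245e-08), np.float64(1.2909119589229142e-09))
```

```bash
python3 - <<'E'
from fit import *
sync()
for a,b in((.8,40),(.8,0),(.7,40)):
    p,A=fp(0,a,b,(1,5));print(a,b,p.round(1),row(p,A),[np.round(v,3) for v in ik(p,A,state()["qpos"])])
E
```

```text
0.8 40 [463.   89.2 175.7] [[0.1881, 0.1201, 0.202], [-0.0017, -0.0329, 0.0001]] [array([ 0.282, -0.989, -1.058,  0.644, -0.389,  0.317]), np.float64(0.0), np.float64(0.0)]
0.8 0 [494.1  82.4 151.5] [[0.1744, 0.1208, 0.3346], [-0.0017, -0.0329, 0.0001]] [array([ 0.23 , -0.862, -1.059,  0.502, -0.35 ,  0.281]), np.float64(0.0), np.float64(0.0)]
0.7 40 [459.7  89.9 170.8] [[0.2076, 0.1201, 0.205], [-0.0017, -0.0647, 0.0002]] [array([ 0.359, -0.99 , -1.108,  0.561, -0.517,  0.349]), np.float64(1.453), np.float64(0.049)]
```

Use a = 0.8, pregrasp 40 mm back.

Call:
step_arm(series=[[[0.09, 0.06, 0.1], [-0.001, -0.016, 0.0], 0.35], [[0.188, 0.12, 0.202], [-0.0017, -0.033, 0.0], 0.35], [[0.188, 0.12, 0.202], [-0.0017, -0.033, 0.0], 0.35], [[0.188, 0.12, 0.202], [-0.0017, -0.033, 0.0], 0.35], [[0.188, 0.12, 0.202], [-0.0017, -0.033, 0.0], 0.35]])

```text
clock: 6.35
eef_pos: [466.4, 91.3, 186.1]
tcp_rot: [[-0.58, 0.213, 0.786], [0.133, 0.977, -0.167], [-0.804, 0.008, -0.595]]
force: [0.4, 0.9, -0.1]
gripper_width: 29.8
grip_force: 0.0
```

```bash
python3 - <<'E'
from fit import *
err();sync();p,A=fp(0,.8,0,(1,5));print(p,row(p,A))
f=grab_frame("wrist");cv2.imwrite("pics/c.png",f["img"][...,::-1])
W=pts(f);np.save("w.npy",W)
h=(W-hinge)@D
m=(h[...,2]>53)&(h[...,2]<75)&(abs(h[...,1])<20)&(h[...,0]<-30)&(h[...,0]>-85)
k=h[m];print(len(k),k.min(0) if len(k) else"",k.max(0) if len(k) else"",np.median(k,0))
m2=(abs(h[...,2]-50)<4)&(abs(h[...,1])<45)&(h[...,0]<5)&(h[...,0]>-95);k=h[m2];print(len(k),np.percentile(k,[1,50,99],axis=0))
E
```

```text
t 6.35 pos [466.4  91.3 186.1] d [ 16.6  35.8 -72.3] rot [-0.01  -0.116  0.007] q [ 0.286 -0.987 -1.044  0.642 -0.392  0.321] F [ 0.4  0.9 -0.1] w 29.8 gf 0.0
[494.09830137  82.40156768 151.45067137] [[0.0352, -0.0102, 0.1463], [0.0014, 0.004, -0.0021]]
621 [-72.93159859  -6.24485606  53.01619866] [-47.89797642   3.37271105  70.82795575] [-70.79028515  -1.289275    66.9566154 ]
4587 [[-82.03730723 -31.41669999  46.2923773 ]
 [-58.94859788  -0.26263548  50.18525885]
 [ -3.22988128  28.93315421  51.67921195]]
```

View pics/c.png

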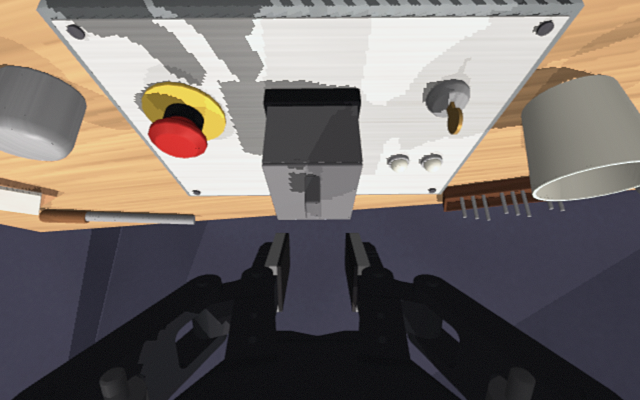

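```bash
sed -i 's/^piv=O+C@\[0,0,80.2\]/piv=O+C@[0,0,80.2]+D@[-1.8,-1.3,0]/' h.py; python3 - <<'E'
from fit import *
err();sync()
for b in(15,0):
  p,A=fp(0,.8,b,(1,5));print(p,row(p,A))
E
```

```text
t 6.4 pos [466.2  91.5 185.7] d [-0.2  0.2 -0.4] rot [-0.     0.001 -0.   ] q [ 0.286 -0.987 -1.044  0.643 -0.392  0.321] F [0.5 0.5 0.4] w 30.2 gf 0.0
[480.4149858   84.05200656 160.25947881] [[0.0373, -0.0148, 0.0921], [0.0015, 0.0038, -0.002]]
[492.08258434  81.51020357 151.18168273] [[0.0379, -0.0151, 0.1421], [0.0015, 0.0038, -0.002]]
```

Call:
step_arm(series=[[[0.036, -0.014, 0.03], [0.0015, 0.004, -0.002], 0.35], [[0.037, -0.015, 0.092], [0.0015, 0.004, -0.002], 0.35], [[0.037, -0.015, 0.092], [0.0015, 0.004, -0.002], 0.35], [[0.037, -0.015, 0.092], [0.0015, 0.004, -0.002], 0.35]])

```text
clock: 6.9
eef_pos: [477.5, 84.2, 152.4]
tcp_rot: [[-0.6, 0.211, 0.771], [0.125, 0.977, -0.17], [-0.79, -0.005, -0.613]]
force: [0.3, -0.3, 0.3]
gripper_width: 29.4
grip_force: 0.0
```

```bash
python3 - <<'E'
from fit import *
err();sync()
p,A=fp(0,.8,0,(1,5));print(p,row(p,A))
E
```

```text
t 6.9 pos [477.5  84.2 152.4] d [ 11.4  -7.3 -33.3] rot [ 0.006  0.022 -0.011] q [ 0.249 -0.921 -1.073  0.563 -0.363  0.292] F [ 0.3 -0.3  0.3] w 29.4 gf 0.0
[492.08258434  81.51020357 151.18168273] [[-0.027, 0.0016, 0.0414], [-0.0006, -0.0033, 0.0017]]
```

Call:
step_arm(series=[[[-0.027, 0.0016, 0.0], [-0.0006, -0.003, 0.0017], 0.35], [[-0.027, 0.0016, 0.02], [-0.0006, -0.003, 0.0017], 0.35], [[-0.027, 0.0016, 0.0414], [-0.0006, -0.003, 0.0017], 0.35], [[-0.027, 0.0016, 0.0414], [-0.0006, -0.003, 0.0017], 0.35], [[-0.027, 0.0016, 0.0414], [-0.0006, -0.003, 0.0017], 0.35]])

```text
clock: 7.52
eef_pos: [491.9, 81.5, 150.2]
tcp_rot: [[-0.593, 0.213, 0.777], [0.129, 0.977, -0.169], [-0.795, -0.0, -0.607]]
force: [0.3, -0.8, 0.5]
gripper_width: 30.3
grip_force: 0.0
```

```bash
python3 - <<'E'
from fit import *
err();sync()
p,A=fp(0,.8,0,(1,5));print(p,row(p,A))
f=grab_frame("wrist");cv2.imwrite("pics/d.png",f["img"][120:330,180:460,::-1].repeat(2,0).repeat(2,1))
E
```

```text
t 7.525 pos [491.9  81.5 150.2] d [14.4 -2.6 -2.2] rot [-0.002 -0.009  0.005] q [ 0.229 -0.871 -1.065  0.508 -0.348  0.28 ] F [ 0.3 -0.8  0.5] w 30.3 gf 0.0
[492.08258434  81.51020357 151.18168273] [[-0.003, 0.0, -0.0015], [-0.0, -0.0006, 0.0001]]
```

View pics/d.png

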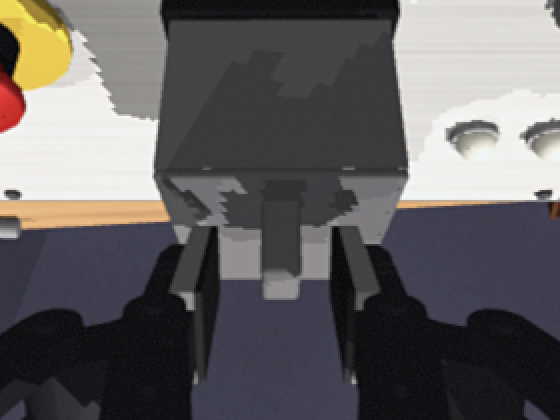

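Call:
step_arm(series=[[[-0.003, 0, 0], [0, 0, 0], 0.0], [[-0.003, 0, 0], [0, 0, 0], 0.0], [[-0.003, 0, 0], [0, 0, 0], 0.0], [[-0.003, 0, 0], [0, 0, 0], 0.0]], force=30)

```text
clock: 8.07
eef_pos: [492.7, 82.6, 151.7]
tcp_rot: [[-0.592, 0.21, 0.778], [0.129, 0.978, -0.166], [-0.796, 0.002, -0.606]]
force: [1.9, 4.3, -0.6]
gripper_width: 9.1
grip_force: 32.8
```

```bash
cat > arc.py <<'E'
import sys
from fit import *
def arc(ths,aof,fr,c):
    for t in ths:
        p,A=fp(t,aof(t),0,c);print(round(t,2),row(p,A,fr))
E
python3 - <<'E'
from arc import *
err();sync();p,A=load()
q,e,r=ik(*fp(0,.8,0,(1,5)),state()["qpos"])
a=lambda t:.8-.25*t
fr=fp(0,.8,0,(1,5))
arc([.08,.18,.3,.42,.54,.66,.78,.9],a,fr,(1,5))
print(R.from_matrix(fr[1].T@A).as_rotvec(),p-fr[0])
E
```

```text
t 8.075 pos [492.7  82.6 151.7] d [0.9 1.1 1.5] rot [-0.003 -0.001  0.   ] q [ 0.229 -0.87  -1.062  0.508 -0.345  0.279] F [ 1.9  4.3 -0.6] w 9.1 gf 32.8
0.08 [[-0.0268, 0.0, 0.0022], [0.0, 0.0191, 0.0]]
0.18 [[-0.0598, 0.0, 0.0078], [0.0, 0.043, 0.0]]
0.3 [[-0.0985, 0.0, 0.0188], [0.0, 0.0716, -0.0]]
0.42 [[-0.1357, 0.0, 0.0341], [0.0, 0.1003, 0.0]]
0.54 [[-0.1708, 0.0, 0.0536], [0.0, 0.1289, -0.0]]
0.66 [[-0.2035, 0.0, 0.077], [0.0, 0.1576, -0.0]]
0.78 [[-0.2331, 0.0, 0.104], [0.0, 0.1862, -0.0]]
0.9 [[-0.2595, 0.0, 0.1343], [0.0, 0.2149, 0.0]]
[-0.00344974  0.00087047 -0.00023094] [0.65495368 1.11399338 0.48689334]
```

Call:
step_arm(series=[[[-0.0268, 0.003, 0.0022], [0, 0.019, 0], 0.0], [[-0.06, 0.003, 0.008], [0, 0.043, 0], 0.0], [[-0.0985, 0.003, 0.019], [0, 0.072, 0], 0.0], [[-0.136, 0.003, 0.034], [0, 0.1, 0], 0.0], [[-0.171, 0.003, 0.0536], [0, 0.129, 0], 0.0], [[-0.2035, 0.003, 0.077], [0, 0.158, 0], 0.0], [[-0.233, 0.003, 0.104], [0, 0.186, 0], 0.0], [[-0.2595, 0.003, 0.134], [0, 0.215, 0], 0.0], [[-0.2595, 0.003, 0.134], [0, 0.215, 0], 0.0]])

```text
clock: 9.2
eef_pos: [572.0, 65.6, 188.7]
tcp_rot: [[-0.948, 0.213, 0.236], [0.207, 0.977, -0.05], [-0.241, 0.001, -0.971]]
force: [0.2, 3.6, 0.2]
gripper_width: 9.0
grip_force: 32.8
```

```bash
python3 - <<'E'
from arc import *
a=lambda t:.8-.25*t
err();p,A=sync();P,B=fp(.9,a(.9),0,(1,5));print("dev",p-P,R.from_matrix(B.T@A).as_rotvec())
arc([1.02,1.14,1.26,1.38,1.5,1.6,1.7,1.77],a,(P,B),(1,5))
E
```

```text
t 9.2 pos [572.   65.6 188.7] d [ 79.3 -17.   37. ] rot [0.002 0.677 0.002] q [ 0.026 -0.064 -0.169  1.228 -0.057  0.234] F [0.2 3.6 0.2] w 9.0 gf 32.8
dev [ 2.54380629  0.96528372 -0.06659414] [-0.00099549  0.00249784  0.00034879]
1.02 [[-0.0383, 0.0, 0.0116], [0.0, 0.0286, -0.0]]
1.14 [[-0.075, -0.0, 0.0276], [0.0, 0.0573, -0.0]]
1.26 [[-0.1095, 0.0, 0.0477], [-0.0, 0.0859, -0.0]]
1.38 [[-0.1415, 0.0, 0.0716], [-0.0, 0.1146, -0.0]]
1.5 [[-0.1704, -0.0, 0.0991], [0.0, 0.1432, -0.0]]
1.6 [[-0.1919, -0.0, 0.1243], [-0.0, 0.1671, -0.0]]
1.7 [[-0.2109, 0.0, 0.1515], [0.0, 0.191, 0.0]]
1.77 [[-0.2225, -0.0, 0.1715], [-0.0, 0.2077, -0.0]]
```

Following well. Continue to about 1.77.

Call:
step_arm(series=[[[-0.038, 0, 0.0116], [0, 0.0286, 0], 0.0], [[-0.075, 0, 0.0276], [0, 0.057, 0], 0.0], [[-0.1095, 0, 0.0477], [0, 0.086, 0], 0.0], [[-0.1415, 0, 0.0716], [0, 0.1146, 0], 0.0], [[-0.17, 0, 0.099], [0, 0.143, 0], 0.0], [[-0.192, 0, 0.1243], [0, 0.167, 0], 0.0], [[-0.211, 0, 0.1515], [0, 0.191, 0], 0.0], [[-0.2225, 0, 0.1715], [0, 0.2077, 0], 0.0], [[-0.2225, 0, 0.1715], [0, 0.2077, 0], 0.0], [[-0.2225, 0, 0.1715], [0, 0.2077, 0], 0.0]])

```text
clock: 10.45
eef_pos: [645.7, 49.7, 154.5]
tcp_rot: [[-0.897, 0.212, -0.387], [0.195, 0.977, 0.084], [0.396, 0.0, -0.918]]
force: [0.5, 4.6, -4.0]
gripper_width: 9.1
grip_force: 33.2
```

```bash
python3 - <<'E'
from arc import *
a=lambda t:.8-.25*t
err();p,A=sync();P,B=fp(1.77,a(1.77),0,(1,5));print("dev",(p-P)@D,R.from_matrix(B.T@A).as_rotvec())
f=grab_frame("scene");cv2.imwrite("pics/e.png",f["img"][120:300,220:460,::-1].repeat(2,0).repeat(2,1))
E
```

```text
t 10.45 pos [645.7  49.7 154.5] d [ 73.7 -15.9 -34.2] rot [ 0.001  0.651 -0.001] q [-0.055  0.878  0.94   2.035  0.063  0.146] F [ 0.5  4.6 -4. ] w 9.1 gf 33.2
dev [ 0.32422211  1.63024246 -0.67375221] [ 0.00016929  0.0008946  -0.00093617]
```

View pics/e.png

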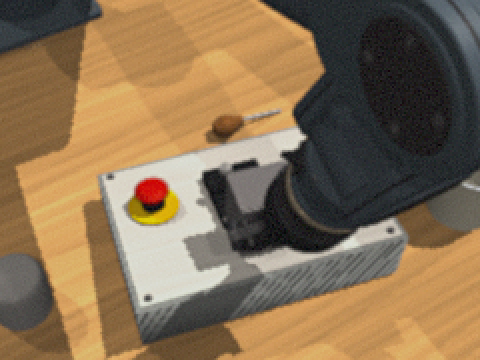

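```bash
sed -i 's/D@\[-1.8,-1.3,0\]/D@[-1.8,0.2,0]/' h.py; cat >> h.py <<'E'
def lp(s,d,back=0,off=(0,0)):  # TCP pose with grasp point d from pivot along lever at swing s
    ph=s-.45;ax=D@[0,np.sin(ph),np.cos(ph)];z=-ax;y=D[:,0];x=np.cross(y,z)
    A=np.c_[x,y,z];g=piv+D@[off[0],off[1],0]+ax*d
    return g-(6+back)*z,A
E
python3 - <<'E'
from fit import *
q=state()["qpos"].copy();q[5]+=1.5
for s in(0,.45,.9):
  for b in(70,0):
    p,A=lp(s,40,b);Q,e,r=ik(p,A,q);print(s,b,p.round(1),Q.round(2),round(e,2),round(r,3))
p0,A0=load();p1=p0-80*A0[:,2]
print(p1); p,A=lp(0,40,70); print(row(p,A,(p1,A0)))
E
```

```text
0 70 [506.8  28.2 183.2] [-0.34 -0.17 -0.32  1.34  0.47  1.43] 0.0 0.0
0 0 [522.5  55.9 120.9] [-0.27 -0.12 -0.4   1.17  0.46  1.51] 0.0 0.0
0.45 70 [515.9  77.9 194.6] [ 0.04 -0.11 -0.19  1.35 -0.04  1.83] 0.0 0.0
0.45 0 [526.1  75.6 125.4] [ 0.04 -0.07 -0.29  1.21 -0.04  1.82] 0.0 0.0
0.9 70 [528.3 126.8 183.2] [ 0.35  0.23  0.09  1.56 -0.46  2.2 ] 0.0 0.0
0.9 0 [531.   95.  120.9] [ 0.29  0.22 -0.05  1.41 -0.46  2.14] 0.0 0.0
[676.68456378  42.97677309 227.94353551]
[[0.4394, -0.1682, 0.3521], [-0.2415, -0.027, 0.4383]]
```

Call:
step_arm(series=[[[0, 0, 0], [0, 0, 0], 0.2], [[0, 0, 0], [0, 0, 0], 0.35], [[0, 0, 0], [0, 0, 0], 0.35], [[0, 0, -0.1], [0, 0, 0], 0.35], [[0, 0, -0.2], [0, 0, 0], 0.35], [[0, 0, -0.27], [0, 0, 0], 0.35], [[0, 0, -0.27], [0, 0, 0], 0.35]])

```text
clock: 11.38
eef_pos: [662.6, 41.9, 222.9]
tcp_rot: [[-0.904, 0.214, -0.369], [0.197, 0.977, 0.085], [0.378, 0.004, -0.926]]
force: [0.4, 0.6, 1.0]
gripper_width: 29.8
grip_force: 0.0
```

```bash
python3 - <<'E'
from fit import *
sync();p,A=lp(0,40,70);print(row(np.array([585,35,250.]),A),row(p,A))
E
```

```text
[[0.2635, -0.0775, 0.0099], [-0.2361, -0.023, 0.4402]] [[0.4104, -0.1564, 0.3102], [-0.2361, -0.023, 0.4402]]
```

Call:
step_arm(series=[[[0.13, -0.04, 0.0], [-0.06, -0.006, 0.11], 0.45], [[0.263, -0.0775, 0.01], [-0.12, -0.012, 0.22], 0.45], [[0.3, -0.1, 0.1], [-0.18, -0.02, 0.33], 0.45], [[0.36, -0.13, 0.2], [-0.236, -0.023, 0.44], 0.45], [[0.41, -0.156, 0.31], [-0.236, -0.023, 0.44], 0.45], [[0.41, -0.156, 0.31], [-0.236, -0.023, 0.44], 0.45], [[0.41, -0.156, 0.31], [-0.236, -0.023, 0.44], 0.45], [[0.41, -0.156, 0.31], [-0.236, -0.023, 0.44], 0.45], [[0.41, -0.156, 0.31], [-0.236, -0.023, 0.44], 0.45], [[0.41, -0.156, 0.31], [-0.236, -0.023, 0.44], 0.45]])

```text
clock: 12.62
eef_pos: [507.6, 28.1, 185.3]
tcp_rot: [[0.13, 0.965, 0.229], [0.894, -0.214, 0.394], [0.429, 0.154, -0.89]]
force: [-0.5, -0.0, 0.6]
gripper_width: 38.4
grip_force: 0.0
```

```bash
python3 - <<'E'
from fit import *
err();p,A=sync();P,B=lp(0,40,70);print("dev",(p-P)@D,row(P,B));print(row(*lp(0,40,0)))
f=grab_frame("wrist");cv2.imwrite("pics/f.png",f["img"][...,::-1])
W=pts(f)
ph=-.45;L=np.c_[D[:,0],np.cross(D@[0,np.sin(ph),np.cos(ph)],D[:,0]),D@[0,np.sin(ph),np.cos(ph)]]
h=(W-piv)@L
m=(h[...,2]>37)&(h[...,2]<48)&(abs(h[...,0])<13)&(abs(h[...,1])<13);k=h[m]
print(m.sum(),np.percentile(k,[2,50,98],axis=0).round(1)); v,u=np.where(m);print(u.mean(),v.mean())
E
```

```text
t 12.625 pos [507.6  28.1 185.3] d [-155.   -13.8  -37.6] rot [-0.745 -0.077  1.385] q [-0.343 -0.177 -0.32   1.334  0.464  1.433] F [-0.5 -0.   0.6] w 38.4 gf 0.0
dev [1.09837259 0.04998145 1.92931711] [[-0.0029, -0.0037, 0.0057], [0.0017, 0.0005, -0.0004]]
[[-0.0026, -0.0049, 0.239], [0.0017, 0.0005, -0.0004]]
328 [[-6.1 -7.1 37.6]
 [ 0.4  0.3 42.2]
 [ 6.9  5.9 43.8]]
313.6280487804878 214.58231707317074
```

View pics/f.png

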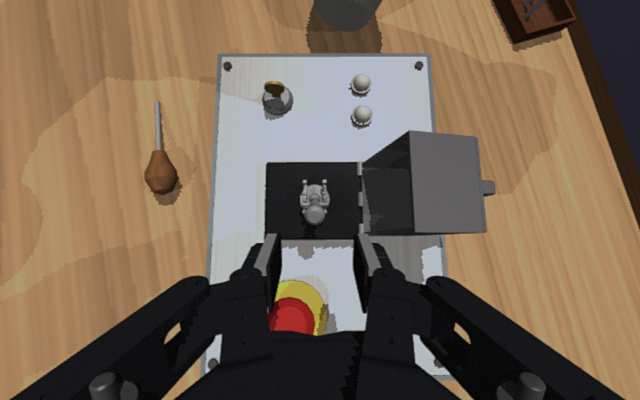

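Call:
step_arm(series=[[[-0.003, -0.004, 0.1], [0.0017, 0.0005, 0], 0.45], [[-0.003, -0.004, 0.18], [0.0017, 0.0005, 0], 0.45], [[-0.003, -0.004, 0.235], [0.0017, 0.0005, 0], 0.4], [[-0.003, -0.004, 0.235], [0.0017, 0.0005, 0], 0.4], [[-0.003, -0.004, 0.235], [0.0017, 0.0005, 0], 0.4]])

```text
clock: 13.3
eef_pos: [522.4, 55.7, 120.2]
tcp_rot: [[0.126, 0.968, 0.219], [0.894, -0.207, 0.398], [0.431, 0.145, -0.891]]
force: [-0.1, -0.4, 0.3]
gripper_width: 34.0
grip_force: 0.0
```

```bash
python3 - <<'E'
from fit import *
err();p,A=sync();P,B=lp(0,40,0,(.4,0));print("dev",(p-P)@A,row(P,B))
E
```

```text
t 13.3 pos [522.4  55.7 120.2] d [ 14.8  27.6 -65.1] rot [ 0.011  0.003 -0.003] q [-0.275 -0.118 -0.399  1.175  0.459  1.499] F [-0.1 -0.4  0.3] w 34.0 gf 0.0
dev [-0.58007116 -0.54798152  0.50418738] [[0.0019, 0.0018, -0.0017], [-0.0017, -0.0004, 0.0006]]
```

Well placed. Close with 80 N.

Call:
step_arm(series=[[[0.002, 0.002, -0.001], [0, 0, 0], 0.2], [[0.002, 0.002, -0.001], [0, 0, 0], 0.0], [[0.002, 0.002, -0.001], [0, 0, 0], 0.0], [[0.002, 0.002, -0.001], [0, 0, 0], 0.0], [[0.002, 0.002, -0.001], [0, 0, 0], 0.0]], force=80)

```text
clock: 13.92
eef_pos: [522.3, 55.8, 120.2]
tcp_rot: [[0.128, 0.968, 0.218], [0.893, -0.208, 0.399], [0.431, 0.143, -0.891]]
force: [-4.2, -1.7, 4.7]
gripper_width: 10.1
grip_force: 78.0
```

```bash
python3 - <<'E'
from fit import *
err();p,A=sync();P,B=lp(0,40,0,(.4,0));print("dev",(p-P)@A,state()["force"]@A)
E
```

```text
t 13.925 pos [522.3  55.8 120.2] d [-0.1  0.2  0.1] rot [0.001 0.    0.002] q [-0.275 -0.116 -0.397  1.177  0.459  1.501] F [-4.2 -1.7  4.7] w 10.1 gf 78.0
dev [-0.38911725 -0.63062953  0.49783134] [ 0.00846362 -3.00510342 -5.72196149]
```

Call:
step_arm(series=[[[0.0, 0.0, -0.008], [0, 0, 0], 0.0], [[0.0, 0.0, -0.016], [0, 0, 0], 0.0], [[0.0, 0.0, -0.016], [0, 0, 0], 0.0]])

```text
clock: 14.3
eef_pos: [521.3, 54.7, 122.6]
tcp_rot: [[0.127, 0.968, 0.217], [0.893, -0.207, 0.4], [0.432, 0.143, -0.89]]
force: [4.2, 3.8, -3.8]
gripper_width: 10.0
grip_force: 77.9
```

```bash
python3 - <<'E'
from fit import *
err();p,A=load();s=state();print("moved",(s["eef_pos"]-p)@A,s["force"]@A)
f=grab_frame("wrist");cv2.imwrite("pics/g.png",f["img"][130:330,180:460,::-1].repeat(2,0).repeat(2,1))
E
```

```text
t 14.3 pos [521.3  54.7 122.6] d [-1.  -1.1  2.4] rot [ 0.001  0.001 -0.   ] q [-0.279 -0.119 -0.395  1.185  0.461  1.496] F [ 4.2  3.8 -3.8] w 10.0 gf 77.9
moved [-0.11866323 -0.39620198 -2.7898134 ] [2.26211825 2.73742918 5.83974073]
```

View pics/g.png

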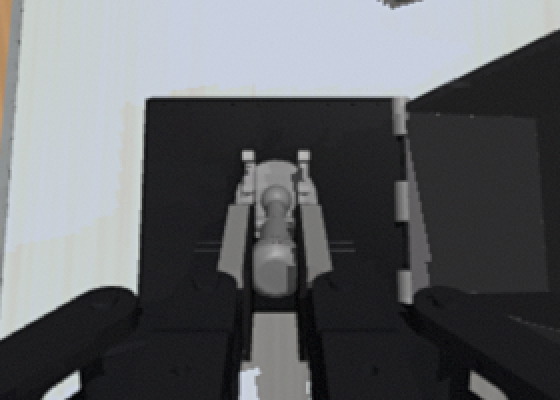

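Call:
step_arm(series=[[[-0.002, 0.0, -0.006], [0, 0, 0], 0.0], [[-0.002, 0.0, -0.011], [0, 0, 0], 0.0], [[-0.002, 0.0, -0.011], [0, 0, 0], 0.0], [[-0.002, 0.0, -0.011], [0, 0, 0], 0.0]])

```text
clock: 14.85
eef_pos: [520.6, 53.5, 125.1]
tcp_rot: [[0.127, 0.968, 0.217], [0.892, -0.207, 0.402], [0.433, 0.143, -0.89]]
force: [6.0, 5.0, -4.9]
gripper_width: 10.3
grip_force: 77.9
```

```bash
python3 - <<'E'
from fit import *
err();p,A=load();s=state();print("moved",(s["eef_pos"]-p)@A,s["force"]@A)
p,A=sync();P,B=lp(0,40,0);print("dev",(p-P)@B,R.from_matrix(B.T@A).as_rotvec())
d0=np.linalg.norm((p-piv)-D[:,0]*((p-piv)@D[:,0]));print(d0)
for s in np.arange(.1,.91,.1):
    P,B=lp(s,d0-6);print(round(s,1),row(P,B,lp(0,d0-6)))
E
```

```text
t 14.85 pos [520.6  53.5 125.1] d [-1.7 -2.4  4.9] rot [ 0.001  0.003 -0.001] q [-0.282 -0.121 -0.392  1.192  0.462  1.491] F [ 6.   5.  -4.9] w 10.3 gf 77.9
moved [-0.25294931 -0.44624435 -5.64508745] [3.17109136 4.06474909 7.6348578 ]
dev [-0.64891215 -0.64194534 -5.15358276] [ 0.00794163  0.00394144 -0.00069554]
51.15769850143163
0.1 [[0.017, 0.0, 0.0009], [-0.0, -0.0318, -0.0]]
0.2 [[0.0339, 0.0, 0.0034], [-0.0, -0.0637, 0.0]]
0.3 [[0.0504, -0.0, 0.0076], [-0.0, -0.0955, 0.0]]
0.4 [[0.0664, 0.0, 0.0135], [-0.0, -0.1273, 0.0]]
0.5 [[0.0818, 0.0, 0.0209], [0.0, -0.1592, -0.0]]
0.6 [[0.0963, 0.0, 0.0298], [-0.0, -0.191, 0.0]]
0.7 [[0.1099, -0.0, 0.0401], [0.0, -0.2228, -0.0]]
0.8 [[0.1223, -0.0, 0.0517], [0.0, -0.2546, -0.0]]
0.9 [[0.1336, 0.0, 0.0645], [0.0, -0.2865, 0.0]]
```

```bash
python3 - <<'E'
from fit import *
for s in [0,.1,.2,.3,.4,.5,.6,.7,.8,.88]:
    print(round(s,2),row(*lp(s,46.4),lp(0,45.16)))
E
```

```text
0 [[0.0, 0.0, -0.0041], [0.0, 0.0, 0.0]]
0.1 [[0.0174, 0.0, -0.0033], [-0.0, -0.0318, -0.0]]
0.2 [[0.0347, 0.0, -0.0007], [-0.0, -0.0637, 0.0]]
0.3 [[0.0516, -0.0, 0.0037], [-0.0, -0.0955, 0.0]]
0.4 [[0.068, 0.0, 0.0097], [-0.0, -0.1273, 0.0]]
0.5 [[0.0837, -0.0, 0.0172], [0.0, -0.1592, -0.0]]
0.6 [[0.0986, 0.0, 0.0264], [-0.0, -0.191, 0.0]]
0.7 [[0.1125, -0.0, 0.0369], [-0.0, -0.2228, 0.0]]
0.8 [[0.1253, -0.0, 0.0488], [0.0, -0.2546, -0.0]]
0.88 [[0.1346, 0.0, 0.0592], [-0.0, -0.2801, 0.0]]
```

Call:
step_arm(series=[[[0.0, 0.003, -0.004], [0, 0, 0], 0.0], [[0.0, 0.003, -0.004], [0, 0, 0], 0.0], [[0.0, 0.003, -0.004], [0, 0, 0], 0.0]])

```text
clock: 15.22
eef_pos: [520.6, 53.1, 125.8]
tcp_rot: [[0.127, 0.968, 0.215], [0.892, -0.207, 0.402], [0.434, 0.141, -0.89]]
force: [4.4, 5.4, -5.4]
gripper_width: 10.2
grip_force: 77.9
```

```bash
python3 - <<'E'
from fit import *
p,A=load();s=state();print("moved",(s["eef_pos"]-p)@A,s["force"]@A)
E
```

```text
moved [-0.02106725  0.08284905 -0.73374258] [3.07115609 2.39608698 7.90167296]
```

Call:
step_arm(series=[[[0.0174, 0, 0.0003], [0, -0.032, 0], 0.0], [[0.0347, 0, 0.003], [0, -0.064, 0], 0.0], [[0.0516, 0, 0.0072], [0, -0.0955, 0], 0.0], [[0.068, 0, 0.0132], [0, -0.127, 0], 0.0], [[0.0837, 0, 0.0207], [0, -0.159, 0], 0.0], [[0.0837, 0, 0.0207], [0, -0.159, 0], 0.0]])

```text
clock: 15.98
eef_pos: [525.2, 77.8, 130.2]
tcp_rot: [[0.213, 0.969, 0.127], [0.976, -0.205, -0.078], [-0.049, 0.14, -0.989]]
force: [3.2, -0.8, -7.9]
gripper_width: 10.2
grip_force: 78.0
```

```bash
cat > lev.py <<'E'
from fit import *
s=state();p,A=s["eef_pos"],s["tcp_rot"]
v=D.T@(p-piv);z=D.T@A[:,2]
print("t",s["clock"],"ang",np.arctan2(v[1],v[2])+.45,"toolang",np.arctan2(-z[1],-z[2])+.45,"dist",np.hypot(v[1],v[2]),"x",v[0],"F",(s["force"]@A).round(1),"w",s["gripper_width"])
E
python3 lev.py
```

```text
t 15.975 ang 0.48685198996486273 toolang 0.4989396082982738 dist 50.971489824352936 x -0.618569470089632 F [0.2 2.1 8.3] w 10.248511400676717
```

```bash
python3 - <<'E'
from fit import *
for s in [.6,.7,.8,.9]:
    print(round(s,2),row(*lp(s,45.3),lp(.495,45)))
E
```

```text
0.6 [[0.0179, -0.0, -0.0001], [-0.0, -0.0334, 0.0]]
0.7 [[0.0348, -0.0, 0.0026], [-0.0, -0.0653, 0.0]]
0.8 [[0.0514, -0.0, 0.0069], [0.0, -0.0971, -0.0]]
0.9 [[0.0674, -0.0, 0.0128], [0.0, -0.1289, 0.0]]
```

Call:
step_arm(series=[[[0.018, 0, 0], [0, -0.0334, 0], 0.0], [[0.035, 0, 0.0026], [0, -0.065, 0], 0.0], [[0.0514, 0, 0.007], [0, -0.097, 0], 0.0], [[0.0674, 0, 0.0128], [0, -0.129, 0], 0.0], [[0.0674, 0, 0.0128], [0, -0.129, 0], 0.0], [[0.0674, 0, 0.0128], [0, -0.129, 0], 0.0]])

```text
clock: 16.73
eef_pos: [529.7, 95.4, 126.1]
tcp_rot: [[0.25, 0.968, 0.03], [0.866, -0.209, -0.454], [-0.433, 0.14, -0.89]]
force: [2.1, -2.8, -6.7]
gripper_width: 10.8
grip_force: 78.2
```

```bash
python3 lev.py
```

```text
t 16.725 ang 0.8548666746864206 toolang 0.9027207789088758 dist 50.871572390373174 x -0.5434438412771954 F [1.  1.7 7.4] w 10.826507258942147
```

Call:
step_arm(series=[[[0.004, 0, 0.006], [0, 0, 0], 0.0], [[0.004, 0, 0.012], [0, 0, 0], 0.0], [[0.004, 0, 0.018], [0, 0, 0], 0.0], [[0.004, 0, 0.02], [0, 0, 0], 0.0], [[0.004, 0, 0.02], [0, 0, 0], 0.0]])

```text
clock: 17.35
eef_pos: [530.4, 94.6, 121.5]
tcp_rot: [[0.249, 0.968, 0.032], [0.866, -0.207, -0.455], [-0.434, 0.141, -0.89]]
force: [-0.6, -2.5, -4.7]
gripper_width: 10.2
grip_force: 78.5
```

```bash
python3 lev.py
```

```text
t 17.35 ang 0.8817869053680755 toolang 0.9033039106191595 dist 46.36782723922052 x -0.4168445503468581 F [-0.2 -0.7  5.3] w 10.19676422441313
```

Call:
step_arm(series=[[[0, 0, 0.005], [0, 0, 0], 0.0], [[0, 0, 0.007], [0, 0, 0], 0.0], [[0, 0, 0.007], [0, 0, 0], 0.0], [[0, 0, 0.007], [0, 0, 0], 0.2], [[0, 0, 0.004], [0, 0, 0], 0.4], [[0, 0, 0.004], [0, 0, 0], 0.4], [[0, 0, -0.07], [0, 0, 0], 0.4], [[0, 0, -0.16], [0, 0, 0], 0.4], [[0, 0, -0.23], [0, 0, 0], 0.4], [[0, 0, -0.23], [0, 0, 0], 0.4]])

```text
clock: 18.6
eef_pos: [529.8, 126.7, 184.6]
tcp_rot: [[0.25, 0.967, 0.037], [0.866, -0.207, -0.454], [-0.432, 0.146, -0.89]]
force: [-0.0, 0.8, 0.4]
gripper_width: 34.2
grip_force: 0.0
```

```bash
python3 lev.py; python3 - <<'E'
from h import *
f=grab_frame("wrist");cv2.imwrite("pics/i.png",f["img"][...,::-1])
W=pts(f);h=(W-piv)@D
# points of lever: above gate
m=(h[...,2]>24)&(h[...,2]<48)&(abs(h[...,0])<12)&(abs(h[...,1])<35);k=h[m]
print(m.sum(),np.median(k,0))
for ph in np.arange(.35,.6,.05):
    ax=np.array([0,np.sin(ph),np.cos(ph)]);pe=np.array([0,np.cos(ph),-np.sin(ph)])
    t=k[k@ax>35];print(round(ph,2),"perp",np.percentile(t@pe,[3,97]).round(1),"along",np.percentile(t@ax,[50,90,97]).round(1))
E
```

```text
t 18.6 ang 0.8973045409868062 toolang 0.9012848192203917 dist 117.11168059528305 x 1.6916940160405058 F [ 0.6 -0.2 -0.7] w 34.19146680700006
331 [ 0.19726352 18.21606533 37.49090736]
0.35 perp [-2.5  9.4] along [41.3 42.4 42.8]
0.4 perp [-4.6  7.5] along [41.4 42.5 42.8]
0.45 perp [-6.6  5.7] along [41.5 42.5 42.9]
0.5 perp [-8.6  3.8] along [41.4 42.4 42.8]
0.55 perp [-10.7   1.9] along [41.2 42.3 42.7]
```

View pics/i.png

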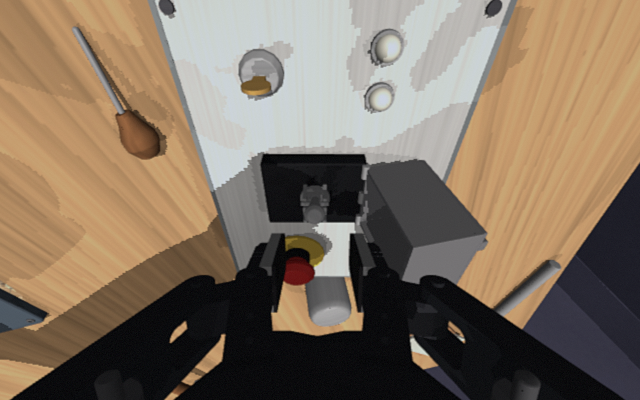

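```bash
python3 - <<'E'
from fit import *
sync();p,A=fp(1.8,.35,70,(1,5));P0,A0=load()
print(p,ik(p,A,[-.05,.8,.8,1.9,.05,.15]))
print(row(np.array([600,90,270.]),A),row(p,A))
a=lambda t:.8-.25*t
q=np.array([-.05,.8,.8,1.9,.05,.15])
for t in(1.8,.9,0):
    q,e,r=ik(*fp(t,a(t),0,(1,5)),q);print(t,q.round(2),e,r)
E
```

```text
[675.64616595  43.05579733 216.53691434] (array([-0.06571556,  1.0842592 ,  1.42      ,  2.26648807,  0.06987   ,
        0.1397414 ]), np.float64(2.073793731804244), np.float64(0.06319328879287239))
[[-0.1706, 0.2952, -0.1945], [0.0312, 0.2547, -0.5163]] [[-0.166, 0.5461, 0.044], [0.0312, 0.2547, -0.5163]]
1.8 [-0.06  0.92  1.    2.07  0.07  0.14] 4.320099833421409e-11 6.934447748344892e-13
0.9 [ 0.03 -0.07 -0.18  1.23 -0.06  0.24] 6.109840455792437e-08 3.67815160850784e-09
0 [ 0.23 -0.87 -1.06  0.51 -0.35  0.28] 2.35741026699543e-09 7.154160801110657e-11
```

```bash
python3 - <<'E'
from fit import *
sync()
for a in(.25,.3,.35):
  for b in(40,55,70):
    p,A=fp(1.8,a,b,(1,5));Q,e,r=ik(p,A,[-.05,.8,.8,1.9,.05,.15]);print(a,b,p.round(1),Q.round(2),round(e,2))
p,A=fp(1.8,.3,50,(1,5))
print(row(np.array([600,90,270.]),A),row(p,A),ik(np.array([600,70,270.]),A,[-.05,.6,.8,1.9,.05,.15]))
E
```

```text
0.25 40 [658.1  46.9 191.4] [-0.05  0.83  0.96  2.03  0.05  0.15] 0.0
0.25 55 [662.8  45.8 205.6] [-0.05  0.87  1.05  2.08  0.05  0.15] 0.0
0.25 70 [667.6  44.8 219.8] [-0.06  0.92  1.17  2.14  0.05  0.15] 0.0
0.3 40 [660.8  46.3 190.4] [-0.06  0.94  1.12  2.13  0.06  0.15] 0.0
0.3 55 [666.2  45.1 204.4] [-0.06  1.01  1.26  2.2   0.06  0.15] 0.0
0.3 70 [671.6  43.9 218.3] [-0.06  1.08  1.42  2.27  0.06  0.14] 0.42
0.35 40 [663.4  45.7 189.3] [-0.06  1.11  1.38  2.27  0.06  0.14] 0.0
0.35 55 [669.5  44.4 202.9] [-0.06  1.11  1.42  2.28  0.07  0.14] 1.0
0.35 70 [675.6  43.1 216.5] [-0.07  1.08  1.42  2.27  0.07  0.14] 2.07
[[-0.1706, 0.2952, -0.1945], [0.0182, 0.2425, -0.5151]] [[-0.144, 0.5001, 0.0889], [0.0182, 0.2425, -0.5151]] (array([-0.02808025,  0.72691665,  0.94536295,  2.16247411,  0.06866395,
        0.17345021]), np.float64(1.1266502042417416e-07), np.float64(1.8263330021972667e-09))
```

```bash
python3 - <<'E'
from fit import *
p,A=fp(1.8,.25,65,(1,5))
print(row(np.array([590,85,275.]),A),row(p,A))
E
```

```text
[[-0.2006, 0.2688, -0.2029], [0.0053, 0.2302, -0.5137]] [[-0.1659, 0.5128, 0.044], [0.0053, 0.2302, -0.5137]]
```

Call:
step_arm(series=[[[-0.1, 0.13, -0.12], [0.0, 0.05, -0.11], 0.35], [[-0.2, 0.26, -0.2], [0.0, 0.1, -0.22], 0.35], [[-0.2, 0.27, -0.2], [0.005, 0.15, -0.33], 0.35], [[-0.2, 0.27, -0.2], [0.005, 0.2, -0.44], 0.35], [[-0.2, 0.27, -0.2], [0.005, 0.23, -0.514], 0.35], [[-0.2, 0.27, -0.2], [0.005, 0.23, -0.514], 0.35], [[-0.2, 0.27, -0.2], [0.005, 0.23, -0.514], 0.35], [[-0.2, 0.27, -0.2], [0.005, 0.23, -0.514], 0.35], [[-0.2, 0.27, -0.2], [0.005, 0.23, -0.514], 0.35], [[-0.2, 0.27, -0.2], [0.005, 0.23, -0.514], 0.35]])

```text
clock: 19.9
eef_pos: [590.2, 83.2, 270.9]
tcp_rot: [[-0.923, 0.211, -0.321], [0.199, 0.977, 0.069], [0.329, -0.001, -0.944]]
force: [-0.7, -0.1, 0.0]
gripper_width: 30.2
grip_force: 0.0
```

```bash
python3 - <<'E'
from fit import *
err();sync()
p,A=fp(1.8,.25,65,(1,5));print(row(p,A))
E
```

```text
t 19.9 pos [590.2  83.2 270.9] d [ 61.1 -42.9  87.7] rot [ 0.022  0.727 -1.616] q [-0.005  0.63   0.815  2.084  0.067  0.196] F [-0.7 -0.1  0. ] w 30.2 gf 0.0
[[-0.3197, -0.0706, 0.0856], [-0.0004, -0.0018, 0.0005]]
```

Call:
step_arm(series=[[[-0.16, -0.035, 0.03], [0, -0.001, 0], 0.35], [[-0.3197, -0.0706, 0.0856], [0, -0.0018, 0], 0.35], [[-0.3197, -0.0706, 0.0856], [0, -0.0018, 0], 0.35], [[-0.3197, -0.0706, 0.0856], [0, -0.0018, 0], 0.35], [[-0.3197, -0.0706, 0.0856], [0, -0.0018, 0], 0.35]])

```text
clock: 20.52
eef_pos: [665.5, 46.7, 221.7]
tcp_rot: [[-0.928, 0.212, -0.308], [0.201, 0.977, 0.067], [0.315, 0.0, -0.949]]
force: [0.1, -0.3, 1.2]
gripper_width: 29.9
grip_force: 0.0
```

```bash
python3 - <<'E'
from fit import *
err();sync()
print(row(*fp(1.8,.25,0,(1,5.5))))
f=grab_frame("wrist")
cv2.imwrite("pics/j.png",f["img"][...,::-1])
W=pts(f);h=(W-hinge)@D
for th in(1.75,1.8,1.85):
    g=R.from_euler('y',th).inv().apply(h.reshape(-1,3))
    m=(abs(g[:,1])<31)&(g[:,0]>-86)&(g[:,0]<0)&(g[:,2]>40)&(g[:,2]<55);k=g[m]
    t=(abs(g[:,1])<15)&(g[:,0]>-80)&(g[:,0]<-35)&(g[:,2]>55)&(g[:,2]<76);b=g[t]
    print(th,m.sum(),np.percentile(k,[3,50,97],axis=0).round(1),t.sum(),np.percentile(b,[3,50,97],axis=0).round(1) if t.sum() else"")
E
```

```text
t 20.525 pos [665.5  46.7 221.7] d [ 75.4 -36.5 -49.1] rot [-0.001 -0.015  0.   ] q [-0.053  0.894  1.127  2.12   0.051  0.153] F [ 0.1 -0.3  1.2] w 29.9 gf 0.0
[[-0.0091, -0.0048, 0.2363], [-0.0, 0.0028, 0.0003]]
1.75 1982 [[-79.  -29.3  40.2]
 [-77.7  -0.9  47.6]
 [-76.2  28.1  54.4]] 358 [[-68.1  -6.   55.7]
 [-66.7  -1.3  64.3]
 [-65.    3.4  73.2]]
1.8 1501 [[-81.2 -29.3  40.3]
 [-79.9  -0.9  45.7]
 [-70.2  27.7  52.3]] 301 [[-71.2  -6.   55.2]
 [-69.9  -1.   62.4]
 [-68.2   3.4  70.2]]
1.85 1063 [[-83.4 -28.8  40.3]
 [-82.   -0.9  43.8]
 [-60.4  27.6  54.3]] 232 [[-74.4  -6.   55.2]
 [-73.   -1.3  60.9]
 [-71.5   3.4  66.7]]
```

View pics/j.png

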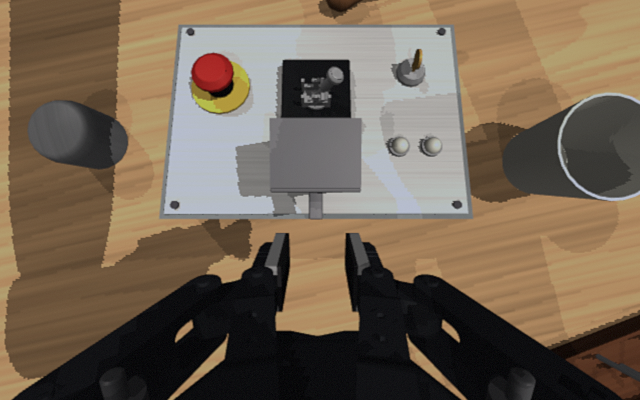

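Call:
step_arm(series=[[[-0.009, -0.005, 0.08], [0, 0.0028, 0], 0.35], [[-0.009, -0.005, 0.15], [0, 0.0028, 0], 0.35], [[-0.009, -0.005, 0.2], [0, 0.0028, 0], 0.35], [[-0.009, -0.005, 0.225], [0, 0.0028, 0], 0.35], [[-0.009, -0.005, 0.225], [0, 0.0028, 0], 0.35], [[-0.009, -0.005, 0.225], [0, 0.0028, 0], 0.35]])

```text
clock: 21.32
eef_pos: [647.5, 48.9, 154.9]
tcp_rot: [[-0.924, 0.212, -0.317], [0.201, 0.977, 0.069], [0.325, -0.0, -0.946]]
force: [0.2, -0.6, 0.3]
gripper_width: 29.7
grip_force: 0.0
```

```bash
python3 - <<'E'
from fit import *
err();sync()
print(row(*fp(1.8,.25,0,(1,5.5))))
E
```

```text
t 21.325 pos [647.5  48.9 154.9] d [-18.    2.1 -66.8] rot [0.    0.011 0.001] q [-0.051  0.771  0.795  1.921  0.052  0.154] F [ 0.2 -0.6  0.3] w 29.7 gf 0.0
[[0.0038, 0.0011, 0.006], [-0.0001, -0.0005, 0.0002]]
```

Call:
step_arm(series=[[[0.003, 0.001, 0.006], [0, 0, 0], 0.2], [[0.003, 0.001, 0.006], [0, 0, 0], 0.0], [[0.003, 0.001, 0.006], [0, 0, 0], 0.0], [[0.003, 0.001, 0.006], [0, 0, 0], 0.0], [[0.003, 0.001, 0.006], [0, 0, 0], 0.0]], force=30)

```text
clock: 21.95
eef_pos: [646.1, 49.7, 152.4]
tcp_rot: [[-0.924, 0.212, -0.318], [0.201, 0.977, 0.07], [0.326, 0.0, -0.945]]
force: [2.2, 2.2, 3.0]
gripper_width: 9.0
grip_force: 32.5
```

```bash
python3 - <<'E'
from arc import *
err();p,A=sync();c=(1,5.5);a=lambda t:.8-.305*t
fr=fp(1.8,.25,0,c);print((p-fr[0])@D)
arc([1.7,1.6,1.5,1.4,1.3,1.2,1.1,1.0,.9,.8],a,fr,c)
arc([.7,.6,.5,.42,.34,.26,.18,.1,.04,0],a,fp(.8,a(.8),0,c),c)
E
```

```text
t 21.95 pos [646.1  49.7 152.4] d [-1.4  0.8 -2.5] rot [-0.001  0.001  0.   ] q [-0.051  0.767  0.783  1.915  0.053  0.155] F [2.2 2.2 3. ] w 9.0 gf 32.5
[-0.06710604  0.19528922 -1.13956836]
1.7 [[0.0289, 0.0, -0.0151], [-0.0, -0.0218, -0.0]]
1.6 [[0.0593, -0.0, -0.0273], [0.0, -0.0439, -0.0]]
1.5 [[0.0908, 0.0, -0.0366], [0.0, -0.066, -0.0]]
1.4 [[0.123, 0.0, -0.0429], [0.0, -0.0882, -0.0]]
1.3 [[0.1558, 0.0, -0.046], [0.0, -0.1103, -0.0]]
1.2 [[0.1888, 0.0, -0.0459], [0.0, -0.1324, -0.0]]
1.1 [[0.2216, 0.0, -0.0427], [0.0, -0.1545, -0.0]]
1.0 [[0.2541, 0.0, -0.0363], [0.0, -0.1767, -0.0]]
0.9 [[0.2858, 0.0, -0.0268], [0.0, -0.1988, -0.0]]
0.8 [[0.3165, 0.0, -0.0143], [0.0, -0.2209, -0.0]]
0.7 [[0.0324, -0.0, -0.007], [0.0, -0.0221, 0.0]]
0.6 [[0.0654, -0.0, -0.0108], [-0.0, -0.0442, 0.0]]
0.5 [[0.0987, -0.0, -0.0114], [-0.0, -0.0664, 0.0]]
0.42 [[0.1252, -0.0, -0.0097], [0.0, -0.0841, 0.0]]
0.34 [[0.1516, 0.0, -0.0058], [-0.0, -0.1018, 0.0]]
0.26 [[0.1776, -0.0, -0.0], [-0.0, -0.1195, 0.0]]
0.18 [[0.203, -0.0, 0.0078], [-0.0, -0.1372, -0.0]]
0.1 [[0.2278, -0.0, 0.0175], [0.0, -0.1549, 0.0]]
0.04 [[0.2459, -0.0, 0.0261], [0.0, -0.1681, -0.0]]
0 [[0.2577, -0.0, 0.0323], [-0.0, -0.177, 0.0]]
```

Call:
step_arm(series=[[[0.029, 0, -0.015], [0, -0.022, 0], 0.0], [[0.059, 0, -0.027], [0, -0.044, 0], 0.0], [[0.091, 0, -0.0366], [0, -0.066, 0], 0.0], [[0.123, 0, -0.043], [0, -0.088, 0], 0.0], [[0.156, 0, -0.046], [0, -0.11, 0], 0.0], [[0.189, 0, -0.046], [0, -0.1324, 0], 0.0], [[0.2216, 0, -0.0427], [0, -0.1545, 0], 0.0], [[0.254, 0, -0.0363], [0, -0.1767, 0], 0.0], [[0.286, 0, -0.0268], [0, -0.199, 0], 0.0], [[0.3165, 0, -0.0143], [0, -0.221, 0], 0.0]])

```text
clock: 23.2
eef_pos: [559.3, 68.4, 186.1]
tcp_rot: [[-0.913, 0.212, 0.347], [0.198, 0.977, -0.075], [-0.355, 0.0, -0.935]]
force: [4.0, 2.9, -4.6]
gripper_width: 9.2
grip_force: 31.9
```

```bash
python3 - <<'E'
from arc import *
err();s=state();p,A=s["eef_pos"],s["tcp_rot"];c=(1,5.5);a=lambda t:.8-.305*t
P,B=fp(.8,a(.8),0,c);print((p-P)@B,R.from_matrix(B.T@A).as_rotvec())
E
```

```text
t 23.2 pos [559.3  68.4 186.1] d [-86.8  18.7  33.7] rot [ 0.    -0.695 -0.   ] q [ 0.051 -0.207 -0.331  1.095 -0.093  0.248] F [ 4.   2.9 -4.6] w 9.2 gf 31.9
[ 1.02592263 -0.00575483  1.98098996] [-0.00028362  0.00144065 -0.0006379 ]
```

Call:
step_arm(series=[[[0.032, 0, -0.007], [0, -0.022, 0], 0.0], [[0.065, 0, -0.011], [0, -0.044, 0], 0.0], [[0.0987, 0, -0.0114], [0, -0.066, 0], 0.0], [[0.125, 0, -0.01], [0, -0.084, 0], 0.0], [[0.1516, 0, -0.006], [0, -0.102, 0], 0.0], [[0.1776, 0, 0.0], [0, -0.1195, 0], 0.0], [[0.203, 0, 0.008], [0, -0.137, 0], 0.0], [[0.216, 0, 0.0125], [0, -0.146, 0], 0.0], [[0.228, 0, 0.0175], [0, -0.155, 0], 0.0], [[0.228, 0, 0.0175], [0, -0.155, 0], 0.0]])

```text
clock: 24.45
eef_pos: [497.8, 81.7, 155.7]
tcp_rot: [[-0.648, 0.211, 0.732], [0.14, 0.977, -0.158], [-0.749, -0.0, -0.663]]
force: [10.3, 1.7, -6.7]
gripper_width: 9.2
grip_force: 30.3
```

```bash
python3 - <<'E'
from arc import *
err();p,A=sync();c=(1,5.5);a=lambda t:.8-.305*t
P,B=fp(.1,a(.1),0,c);print((p-P)@B,R.from_matrix(B.T@A).as_rotvec())
arc([.07,.04,.02,0,-.03],a,(P,B),c)
E
```

```text
t 24.45 pos [497.8  81.7 155.7] d [-148.3   32.     3.2] rot [ 0.    -1.178 -0.002] q [ 0.205 -0.791 -0.975  0.586 -0.309  0.286] F [10.3  1.7 -6.7] w 9.2 gf 30.3
[ 3.29484349 -0.12253222  1.3397451 ] [-0.00105682  0.00534846 -0.00149133]
0.07 [[0.01, 0.0, -0.0006], [0.0, -0.0066, 0.0]]
0.04 [[0.02, 0.0, -0.0009], [0.0, -0.0133, -0.0]]
0.02 [[0.0266, -0.0, -0.0009], [0.0, -0.0177, -0.0]]
0 [[0.0333, 0.0, -0.0009], [-0.0, -0.0221, 0.0]]
-0.03 [[0.0433, 0.0, -0.0005], [0.0, -0.0288, 0.0]]
```

Call:
step_arm(series=[[[0.0, 0, 0.006], [0, 0, 0], 0.0], [[0.005, 0, 0.006], [0, -0.0033, 0], 0.0], [[0.01, 0, 0.006], [0, -0.0066, 0], 0.0], [[0.015, 0, 0.006], [0, -0.01, 0], 0.0], [[0.02, 0, 0.006], [0, -0.0133, 0], 0.0], [[0.02, 0, 0.006], [0, -0.0133, 0], 0.0]])

```text
clock: 25.2
eef_pos: [496.1, 82.1, 153.5]
tcp_rot: [[-0.615, 0.212, 0.76], [0.133, 0.977, -0.165], [-0.778, -0.0, -0.629]]
force: [-6.3, 3.1, 5.5]
gripper_width: 9.1
grip_force: 32.9
```

```bash
cat > gu.py <<'E'
from arc import *
err();s=state();p,A=s["eef_pos"],s["tcp_rot"];c=(1,5.5);a=lambda t:.8-.305*t
P,B=fp(0,.8,0,c);print((p-P)@B,R.from_matrix(B.T@A).as_rotvec(),"Ftool",(s["force"]@A).round(1))
v=(p+19*A[:,2]-hinge)@D;print("theta",np.arctan2(65.5,-57)-np.arctan2(v[2],v[0]))
f=grab_frame("wrist");W=pts(f);h=(W-hinge)@D
# guard front face lower edge/ top surface tilt
m=(abs(h[...,1])<28)&(abs(h[...,1])>9)&(h[...,0]>-78)&(h[...,0]<-5)&(h[...,2]>38)&(h[...,2]<62);k=h[m]
print(m.sum(),np.polyfit(k[:,0],k[:,2],1))
E
python3 gu.py
```

```text
t 25.2 pos [496.1  82.1 153.5] d [-1.7  0.5 -2.2] rot [ 0.001 -0.045  0.   ] q [ 0.22  -0.832 -1.024  0.535 -0.333  0.283] F [-6.3  3.1  5.5] w 9.1 gf 32.9
[-3.78215175 -0.0180265   2.02894855] [-0.00055803  0.0300267  -0.00096592] Ftool [ 0.   1.7 -8.8]
theta 0.039013631601035215
4589 [ 0.18568696 63.76694815]
```

Call:
step_arm(series=[[[0.003, 0, -0.003], [0, -0.002, 0], 0.0], [[0.007, 0, -0.004], [0, -0.0045, 0], 0.0], [[0.01, 0, -0.004], [0, -0.0066, 0], 0.0], [[0.013, 0, -0.004], [0, -0.009, 0], 0.0], [[0.013, 0, -0.004], [0, -0.009, 0], 0.0]])

```text
clock: 25.88
eef_pos: [493.2, 82.7, 150.2]
tcp_rot: [[-0.592, 0.212, 0.777], [0.129, 0.977, -0.169], [-0.795, 0.0, -0.606]]
force: [9.0, 1.4, -2.6]
gripper_width: 9.2
grip_force: 30.8
```

```bash
python3 gu.py
```

```text
t 25.875 pos [493.2  82.7 150.2] d [-4.6  1.  -5.5] rot [ 0.    -0.074  0.001] q [ 0.231 -0.864 -1.062  0.503 -0.349  0.282] F [ 9.   1.4 -2.6] w 9.2 gf 30.8
[ 0.62362324 -0.09884242  1.61335666] [-7.83527851e-04  1.30397919e-03  2.56980625e-06] Ftool [-3.1  3.3  8.4]
theta -0.0065653973573533975
4019 [ 0.16085282 61.01906803]
```

Call:
step_arm(series=[[[0.004, 0, 0.003], [0, -0.001, 0], 0.0], [[0.007, 0, 0.003], [0, -0.001, 0], 0.0], [[0.007, 0, 0.003], [0, -0.001, 0], 0.0]])

```text
clock: 26.3
eef_pos: [493.0, 82.8, 149.8]
tcp_rot: [[-0.588, 0.213, 0.78], [0.128, 0.977, -0.17], [-0.798, 0.0, -0.602]]
force: [-2.0, 1.9, 5.3]
gripper_width: 9.1
grip_force: 32.6
```

```bash
python3 gu.py
```

```text
t 26.3 pos [493.   82.8 149.8] d [-4.8  1.1 -5.8] rot [ 0.001 -0.079  0.002] q [ 0.233 -0.868 -1.067  0.497 -0.352  0.282] F [-2.   1.9  5.3] w 9.1 gf 32.6
[ 1.03878085 -0.05689366  1.70654965] [-0.00037905 -0.00368615  0.00029063] Ftool [-2.8  1.4 -5. ]
theta -0.010273798618757546
3895 [ 0.15076817 60.35917674]
```

Call:
step_arm(series=[[[-0.004, 0, 0], [0, 0, 0], 0.15], [[-0.004, 0, 0], [0, 0, 0], 0.35], [[-0.004, 0, 0], [0, 0, 0], 0.35], [[-0.006, 0, -0.04], [0, 0, 0], 0.35], [[-0.01, 0, -0.09], [0, 0, 0], 0.35], [[-0.08, 0, -0.14], [0, 0.03, 0], 0.35], [[-0.2, 0, -0.2], [0, 0.06, 0], 0.35], [[-0.3, 0, -0.25], [0, 0.1, 0], 0.35], [[-0.3, 0, -0.25], [0, 0.1, 0], 0.35], [[-0.3, 0, -0.25], [0, 0.1, 0], 0.35]])

```text
clock: 27.6
eef_pos: [486.8, 83.7, 263.6]
tcp_rot: [[-0.804, 0.213, 0.556], [0.174, 0.977, -0.122], [-0.569, -0.002, -0.822]]
force: [-0.6, -0.0, -0.1]
gripper_width: 30.0
grip_force: 0.0
```

```bash
python3 - <<'E'
from h import *
err()
f=grab_frame("wrist");cv2.imwrite("pics/k.png",f["img"][...,::-1])
W=pts(f);h=(W-hinge)@D
m=(abs(h[...,1])<26)&(abs(h[...,1])>9)&(h[...,0]>-72)&(h[...,0]<-8)&(abs(h[...,2]-50)<8);k=h[m]
print(m.sum(),np.polyfit(k[:,0],k[:,2],1),np.median(k,0))
E
```

```text
t 27.6 pos [486.8  83.7 263.6] d [-11.    2.  107.9] rot [0.002 0.241 0.001] q [ 0.157 -0.612 -0.546  1.065 -0.209  0.309] F [-0.6 -0.  -0.1] w 30.0 gf 0.0
2564 [2.54125572e-04 5.02142666e+01] [-44.1916647    9.01327202  50.20322272]
```

View pics/k.png

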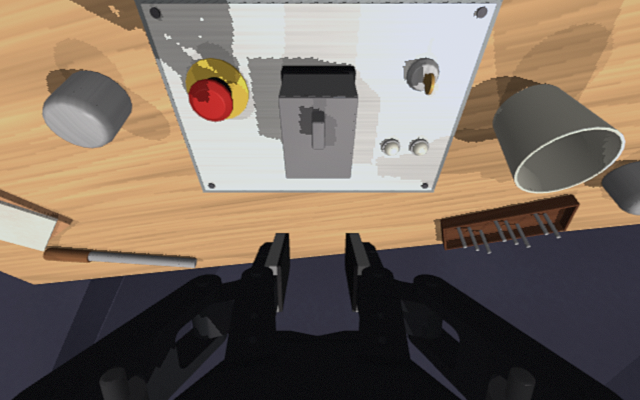

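The guard is shut flat (top slope 0.000, 50 mm above the hinge line) around (318,135). The stop, jar and pot are where they were, and the gripper is clear.

```bash
python3 -c "
from workcell import job_done;print(job_done())"
```

```text
the job is handed in; nothing more can be done
None
```

The lever is seated in the left-hand (safe) notch and the guard was lowered under grip until fully shut; the stop, pot, jar and graver were not touched, and the job was handed in at about 28 s with no verdict returned.

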